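# Bin the barrel bungs and open the outer lid

## Task

With the red-handled pusher, and never the gripper itself, sweep the four orange bungs off the tray into the green tin, and stand the pusher back upright on the table. Then carry the two nested lids together from their stand by the black stem, lower them gently onto the tin until the brass inner lid is fully seated, and let go. Last, lift the green outer lid alone by its collar, level and straight up until it is wholly clear of the stem, and finish holding it still there over the tin, with the inner lid left seated and the bottle, glasses, bowl, mallet and coasters not disturbed.

Things in the scene. Friction and masses are not known exactly. Their poses are not given: they have to be found in the camera images.
- tin: open round green tin with brass bands, fixed to the table; 130 outside diameter, 122 inside, 90 high, floor 5 thick. Origin: centre of its underside; z up. Its own +y axis points from the tin along the tray.
- tray: narrow wooden tray on a block, fixed square to the tin (same yaw). Origin: on the table under its centre, 160 from the tin's axis along the tin's +y. Floor 93 above the table (3 above the tin's rim), 90 wide between rails (8 thick, tops 22 above the floor), running along its y from +85 (open end) to -85 (open end, 10 from the tin's wall): what is pushed off along -y drops into the tin.
- bung0: loose orange barrel bung standing on the tray: cylinder 34 diameter, 24 high, 20 g. Origin: its centre.
- bung1: loose orange barrel bung standing on the tray: cylinder 34 diameter, 24 high, 20 g. Origin: its centre.
- bung2: loose orange barrel bung standing on the tray: cylinder 34 diameter, 24 high, 20 g. Origin: its centre.
- bung3: loose orange barrel bung standing on the tray: cylinder 34 diameter, 24 high, 20 g. Origin: its centre.
- pusher: loose pusher standing on the table: pale wooden head 76 (its x) by 28 (its y), 34 high, with an upright red handle 36 (its x) by 24 (its y) from 34 to 100 above the underside; about 150 g. Origin: centre of the underside; z up. Gripped by the handle across its y, it fits between the tray's rails with its x across the tray.
- stand: fixed dark wooden ring on the table, 130 diameter, 20 high, on which the nested lids wait. Origin: centre of its underside.
- inner_lid: loose brass inner lid: disc 130 diameter, 8 thick; tapered plug below it (12 deep, 117 diameter at the disc, 104 at the end) that enters the stand or the tin's mouth; black upright stem in the middle, 18 diameter, from 8 to 74 above the origin. About 250 g. Origin: centre of the disc's underside, which rests on the rim: 90 above the tin's origin when seated, 20 above the stand's.
- outer_lid: loose green lid lying on the inner lid: 140 diameter, 12 thick, rim hanging 6 round the disc's edge (2.5 play), pale wooden collar on top, 44 outside, 28 inside, from 12 to 36 above the origin. The stem passes freely through and stands 36 above the collar: the stem lifts both lids, the collar this one alone. About 150 g. Origin: centre of the rim's lower edge, 2 above the inner lid's when nested.
- bottle: a full green wine bottle, 295 high, 74 across (bystander, to be left where it is). Origin: centre of its underside.
- glass_a: a wine glass, 160 high, 68 across (bystander, to be left where it is). Origin: centre of its underside.
- glass_b: a second wine glass, 160 high, 68 across (bystander, to be left where it is). Origin: centre of its underside.
- bowl: a blue bowl, 110 across, 45 high (bystander, to be left where it is). Origin: centre of its underside.
- mallet: a wooden mallet lying flat (bystander, to be left where it is). Origin: within it, on the table.
- coasters: a short stack of round cork coasters, 96 across, 21 high (bystander, to be left where it is). Origin: centre of its underside.
Not all that is in view belongs to the job. What is shaped like the bung2 but blue or grey is not meant. What is shaped like the tray but blue or turquoise is not meant.

How it is judged:
On the way, in this order (a step that is already met when the one before it is completed fails the run):
1. all four bungs lie in the tin (z of each of bung0, bung1, bung2, bung3 in the frame of tin below 0.085 m and horizontal distance between each of bung0, bung1, bung2, bung3 and tin below 0.058 m), for 0.2 s.
2. the pusher stands on the table, let go (all of step 1 and height (world z) of pusher below 0.006 m and angle between pusher's own z axis and vertical below 0.15 rad and contact force between the fingers and pusher below 0.1 N), for 0.2 s.
3. both lids, still nested, sit on the tin with the inner lid seated, and are let go (z of inner_lid in the frame of tin between 0.086 and 0.093 m and horizontal distance between inner_lid and tin below 0.006 m and angle between inner_lid's own z axis and vertical below 0.05 rad and z of outer_lid in the frame of inner_lid below 0.007 m and horizontal distance between outer_lid and inner_lid below 0.007 m and contact force between the fingers and inner_lid below 0.1 N and contact force between the fingers and outer_lid below 0.1 N), for 0.2 s.
At the end, for the whole second after the job is handed in: Bungs in the tin; inner lid seated (within 4 mm in height, 6 mm of centre, 0.05 rad), untouched; pusher upright on the table, let go; fingers hold the outer lid level (0.15 rad), still, within 40 mm of the tin's axis, over 75 mm above the inner lid's origin, not touching inner lid or tray (all of step 2 and z of inner_lid in the frame of tin between 0.086 and 0.093 m and horizontal distance between inner_lid and tin below 0.006 m and angle between inner_lid's own z axis and vertical below 0.05 rad and contact force between the fingers and inner_lid below 0.1 N and contact force between the fingers and outer_lid above 1 N and z of outer_lid in the frame of inner_lid above 0.075 m and horizontal distance between outer_lid and tin below 0.04 m and angle between outer_lid's own z axis and vertical below 0.15 rad and linear speed of outer_lid below 0.02 m/s and contact force between outer_lid and inner_lid below 0.05 N and contact force between outer_lid and tray below 0.05 N); the arm keeps its last pose, push and grip.
It fails at once if the gripper or arm touches a bung (only the pusher may) (contact force between any of the fingers, the arm and bung0 above 0.3 N or contact force between any of the fingers, the arm and bung1 above 0.3 N or contact force between any of the fingers, the arm and bung2 above 0.3 N or contact force between any of the fingers, the arm and bung3 above 0.3 N).
It fails at once if the lids are parted while the inner lid is not seated on the tin (distance between outer_lid and inner_lid above 0.02 m and (not (z of inner_lid in the frame of tin below 0.093 m) or not (z of inner_lid in the frame of tin above 0.086 m) or not (horizontal distance between inner_lid and tin below 0.006 m) or not (angle between inner_lid's own z axis and vertical below 0.05 rad))).
It fails at once if the lids are dropped (the inner lid falls faster than 0.45 m/s with no finger on it) (contact force between the fingers and inner_lid below 0.1 N and linear speed of inner_lid above 0.45 m/s).
It fails at once if a bystander (bottle, glass, bowl, mallet, coasters) is moved by more than 30 mm or tipped (distance of any of bottle, glass_a, glass_b, bowl, mallet, coasters from where it was at the start of the episode above 0.03 m or angle between any of bottle, glass_a, glass_b, bowl, coasters's own z axis and vertical above 0.3 rad).
It also fails if it takes over 72 s, if anything falls off the work surface, if the arm or the gripper's body presses on something with over 40 N, if the wrist force passes 120 N, or if a joint passes its speed limit or range.

## Robot

A 6-joint arm with a two-finger parallel gripper is mounted at the origin on the work surface. World frame = base frame: x ahead of the robot, y to its left, z up, the work surface at z = 0. Lengths are in m, angles in rad, forces in N, time in s.
With the tool pointing down it reaches from about 0.35 to 0.975 m from the base axis. Payload 4.9 kg.
Tool frame: the origin (TCP) lies at the very end of the fingers, on their centre line; the grasp point (between the pads) lies 19 mm behind it (manip.tcp_to_grasp is the distance from the TCP to the grasp point, in m); z points along the fingers, y is the direction in which the jaws open and shut (so a half turn about z gives the same grasp; the last joint's range is limited). The gripper opens to 85 mm and grips with 20 to 120 N. Pads are 22 mm wide; open, the fingers measure 114 mm over their backs; the gripper's body (76 mm by 85 mm) begins 54 mm behind the grasp point. The pads swing forward as they close: fully open they stand 13 mm farther back than shut.
Start: joints at [1.128, 0.053, 1.613, -0, 1.476, -0.119], TCP at [0.199, 0.593, 0.231] pointing down, gripper open.
Joint ranges: [-3.01, 3.01], [-1.01, 2.22], [0.06, 2.58], [-1.02, 4.17], [0.09, 2.62], [-3.14, 3.14]. Speed limits (rad/s): [2.57, 2.57, 3.14, 3.14, 3.14, 3.14].

## Interface

Orientations are given as a unit quaternion [w, x, y, z].
In Python, from plant import sensors, cams, job, finder, manip gives the robot as it stands.
- The arm moves only by the shell command python3 -m pendant 'ROWS'. ROWS is JSON, a list of rows, each an object of numbers: "wx", "wy", "wz": the turn, a rotation vector about the tool's x, y, z in degrees; "dx", "dy", "dz": the shift along the tool's x, y, z in m; "hand": the gripper's target within -1 to 1 (fully open at 1, half-way at 0, shut at -1). A call has 1 to 20 rows; each row is the pose to reach, as a shift and turn from the pose commanded when the call began, along the tool's axes at that moment; what a row does not reach only later rows make up. A row lasts 1/12 s, in which the tool goes at most 41.7 mm and 7.16 degrees, less where a joint would pass 70% of its speed; a pose out of reach is approached as far as the arm can. A call with a gripper value outside its range is refused whole. The fingers move at their own pace and stop on an object; the grip force is fixed at half the most. Time passes only in rows, so rows that repeat a pose let the fingers close. It gives the time, the measured TCP pose, the force and the opening at its end, in the units of the state.
- sensors.state(): the state, without advancing time (a new reading comes with each control period).
- cams.grab_frame(name): name is "side" or "top" or "wrist"; returns (picture, depth): 480x640x3 uint8, red, green, blue; 480x640 float32, m along the optical axis (not along the pixel's ray), 0 where there is no reading.
- cams.calibration(name): a dict with "fov_y" (degrees; the focal length in pixels is half the picture's height over the tangent of half this angle, whatever the lens; pixels are square), "cx", "cy" (the principal point, pixels), "k1" (the pictures are not rectified: a ray, as slopes to the right and down, at radius r is drawn at 1 + k1 r^2 times it, then the intrinsics apply), "pose" (4x4, takes a point from camera to world coordinates); the wrist camera has in their place "hand_eye" (4x4, takes a point from camera to tool coordinates, whose origin is the TCP and whose axes are the flange's). Camera axes: x right, y down, z forward; pixel columns grow to the right and rows downward; lengths in m; the calibration is good to about 2 mm. A picture is of the moment at which its call begins: read the wrist's pose just before it. calibration takes no time and is no camera call.
- job.job_done(): hands the job in, once; it reports no verdict.
Trained networks look in the newest picture that a camera, given by its name, has taken for a name from the list of things; names that differ only in an ending like _2 or _b are one class to them, and where a whole thing is asked for, a point or a joint stands for the part that bears it (a point fixed in the world has none). Each returns a list of dicts, best first, with "score" (0 to 1); they miss things now and then, are a little off and sometimes report something else, mostly with a low value. They report only what shows in the picture. A call takes as long as a camera call. They do not tell look-alikes from the thing itself.
- finder.look_for(camera, thing): "position" ([x, y, z] in m, in world coordinates, good to about 4 mm: the middle of the surface that is visible of it).
The state is a dict: "time": time; "joint_pos": joint angles; "joint_vel": joint speeds; "joint_efforts": joint torques, N m; "tool_pos": TCP position; "tool_rot": TCP orientation; "contact_force": force on the tool from outside, world axes, zero at the start; "ft_torque": the same for the moment, N m; "gripper_width": opening from 0.0 (shut) to 1.0 (fully open).
Only numpy, scipy, OpenCV 4.12 (cv2) and the standard library are available. Lean on these libraries where they do the work, as an engineer would, in place of code of your own. Each camera call takes 0.05 s, during which the arm holds its last target. There are 200 camera calls.

## Working session

There is one attempt and no reset: what is moved stays moved. The work goes in short steps, Python scripts to look and compute and a shell command to move; the robot and the scene stay as the last step left them, time stands still between calls to the robot, and variables do not carry over. Pictures are saved under pics/ and viewed, about 8 in all and at most 12, crops included, and the job is handed in when it is done.

```bash
ls; mkdir -p pics; python3 - <<'E'
from plant import sensors,cams,finder,manip
import cv2,numpy as np
s=sensors.state();print(s)
for n in ['top','side']:
    p,d=cams.grab_frame(n);cv2.imwrite(f'pics/{n}0.png',p[:,:,::-1]);np.save(f'pics/{n}0d.npy',d)
    c=cams.calibration(n);print(n,c)
    for t in ['tin','tray','bung0','pusher','stand','inner_lid','outer_lid','bottle','glass_a','bowl','mallet','coasters']:
        print(n,t,[(np.round(r['position'],3).tolist(),round(r['score'],2)) for r in finder.look_for(n,t)])
print(cams.calibration('wrist'),manip.tcp_to_grasp)
E
```

```text
pics
{'time': 0.0, 'joint_pos': array([ 1.12800110e+00,  5.33493165e-02,  1.61429213e+00, -2.77073989e-05,
        1.47602019e+00, -1.19032263e-01]), 'joint_vel': array([-0.0002331 ,  0.00129394,  0.00127048,  0.00084146, -0.00087273,
        0.00036585]), 'joint_efforts': array([-2.11911254e-03, -3.93704474e+01, -3.70159328e+01, -3.19015207e-04,
        7.24654034e-03,  1.00346713e-05]), 'tool_pos': array([0.19858995, 0.59194726, 0.23006883]), 'tool_rot': array([-2.73545481e-04,  1.61173979e-01,  9.86925467e-01, -9.97762379e-04]), 'contact_force': array([-0.10425823, -0.39090104,  0.79750619]), 'ft_torque': array([0.00082143, 0.02980246, 0.01197153]), 'gripper_width': 0.9969868256761739}
top {'fov_y': 53.892072720530024, 'cx': 322.4845249577034, 'cy': 233.27531612601112, 'k1': 0.022871058348153887, 'pose': array([[-0.01422511, -0.99722267,  0.07310667,  0.39498517],
       [-0.99988197,  0.01376231, -0.00683038,  0.01442117],
       [ 0.0058053 , -0.07319521, -0.99730074,  1.3008717 ],
       [ 0.        ,  0.        ,  0.        ,  1.        ]])}
top tin [([0.538, -0.078, 0.005], 0
[... 1947 characters left out ...]
0.71), ([0.799, 0.095, 0.127], 0.62)]
side bowl [([0.789, -0.146, 0.026], 0.56), ([0.471, -0.373, 0.036], 0.29)]
side mallet [([0.72, -0.26, 0.02], 0.69), ([0.805, -0.022, 0.125], 0.61)]
side coasters [([0.763, 0.228, 0.02], 0.83)]
{'fov_y': 63.4151226477991, 'cx': 325.87331787922653, 'cy': 238.23372345624196, 'k1': -0.08345230740084522, 'hand_eye': array([[ 4.80126292e-04, -9.60020083e-01, -2.79930725e-01,
         7.09901581e-02],
       [ 9.99999488e-01,  2.11563214e-04,  9.89605952e-04,
         7.23027367e-04],
       [-8.90818544e-04, -2.79931056e-01,  9.60019693e-01,
        -1.41789750e-01],
       [ 0.00000000e+00,  0.00000000e+00,  0.00000000e+00,
         1.00000000e+00]])} 0.0187
```

View pics/top0.png

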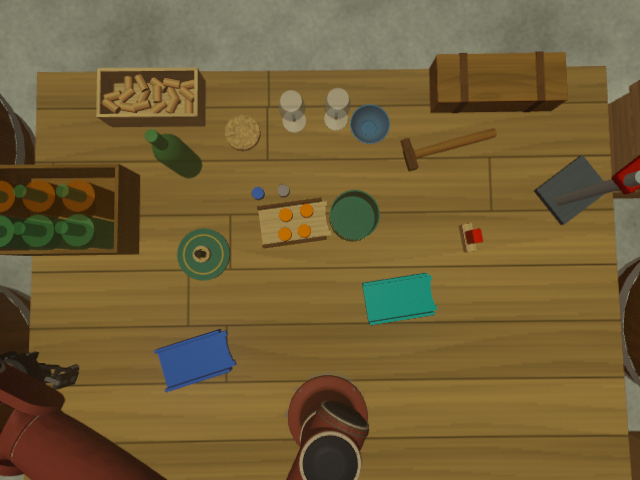

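View pics/side0.png

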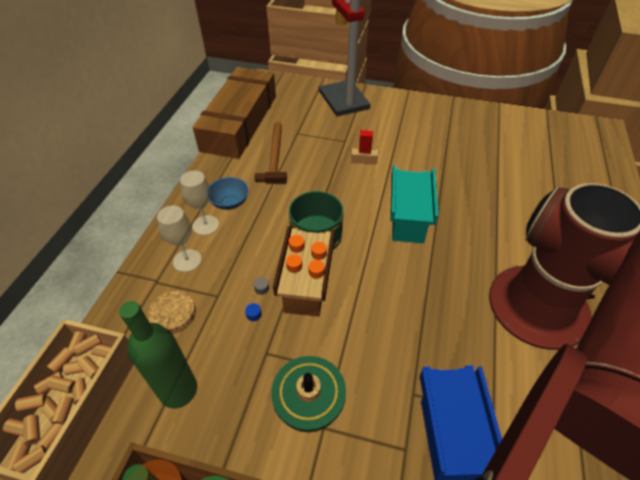

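The top picture shows the tin at (354,216) and the wooden tray with four orange bungs around (295,222). The nested lids are at (204,254) and the pusher at (472,237). Blue and turquoise trays and the blue and grey bungs are decoys. Next I'll fit poses from depth.

```bash
cat > h.py <<'E'
import numpy as np,cv2
from plant import sensors,cams,finder
from scipy.spatial.transform import Rotation as R
def toolT():
    s=sensors.state();T=np.eye(4);q=s['tool_rot'];T[:3,:3]=R.from_quat([q[1],q[2],q[3],q[0]]).as_matrix();T[:3,3]=s['tool_pos'];return T
def cloud(n,save=None):
    T=toolT();p,d=cams.grab_frame(n);c=cams.calibration(n)
    if save:cv2.imwrite(save,p[:,:,::-1])
    f=240/np.tan(np.radians(c['fov_y']/2));K=np.array([[f,0,c['cx']],[0,f,c['cy']],[0,0,1]])
    uv=np.stack(np.meshgrid(np.arange(640.),np.arange(480.)),-1).reshape(-1,1,2)
    r=cv2.undistortPoints(uv,K,np.array([c['k1'],0,0,0]))[:,0]
    P=np.c_[r,np.ones(len(r))]*d.reshape(-1,1)
    M=c['pose'] if 'pose' in c else T@c['hand_eye']
    W=P@M[:3,:3].T+M[:3,3];W[d.reshape(-1)==0]=np.nan
    return p,W.reshape(480,640,3),cv2.cvtColor(p,cv2.COLOR_RGB2HSV)
def circ(xy):
    A=np.c_[2*xy,np.ones(len(xy))];s=np.linalg.lstsq(A,(xy**2).sum(1),rcond=None)[0]
    return s[:2],np.sqrt(s[2]+s[0]**2+s[1]**2)
def rect(xy):
    (c,s,a)=cv2.minAreaRect((xy*1000).astype(np.float32));return np.round(c,1),np.round(s,1),round(a,1)
def near(W,x,y,r):return np.hypot(W[...,0]-x,W[...,1]-y)<r
E
python3 - <<'E'
from h import *
for n in ['top','side']:
    p,W,H=cloud(n);z=W[...,2];h,s,v=[H[...,i] for i in range(3)]
    print(n,'table z',np.nanmedian(z[near(W,.6,-.2,.05)]))
    m=near(W,.537,-.08,.085)&(z>.08)&(h>40)&(h<95);xy=W[m][:,:2];print('tin rim',m.sum(),circ(xy),np.median(W[m][:,2]),rect(xy))
    m=near(W,.515,.09,.11)&(z>.085)&(z<.14)&((h<35)|(h>170));m&=~(near(W,.537,-.08,.07));print('tray',rect(W[m][:,:2]),np.percentile(W[m][:,2],[5,50,95]))
    m=(near(W,.51,.08,.09)&(z>.108)&(h<12)&(s>200)).astype(np.uint8)
    k,l,st,ce=cv2.connectedComponentsWithStats(m)
    for i in range(1,k):
        if st[i,4]>15:
            q=W[l==i];q=q[q[:,2]>np.median(q[:,2])-.006];print(' bung',st[i,4],q.mean(0).round(4),rect(q[:,:2]))
    b=near(W,.468,-.377,.07)
    for nm,lo,hi in(('handle',.085,.12),('head',.025,.045)):
        m=b&(z>lo)&(z<hi);q=W[m];print(nm,m.sum(),rect(q[:,:2]),q.mean(0).round(4))
    b=near(W,.436,.325,.1)
    for nm,lo,hi in(('collar',.05,.065),('stem',.08,.11),('lid',.02,.045)):
        m=b&(z>lo)&(z<hi);q=W[m];print(nm,m.sum(),q.mean(0).round(4),rect(q[:,:2]))
E
```

```text
top table z -0.0008534092150841444
tin rim 226 (array([ 0.53144969, -0.07666527]), np.float64(0.06241133557088543)) 0.08962408749758932 (array([531.6, -76.1]), array([126.1, 127.2]), 43.7)
tray (array([511.7,  78.4]), array([106.4, 176.6]), 7.1) [0.08896038 0.09448326 0.11795052]
handle 149 (array([ 472.1, -386.9]), array([35.6, 25.1]), 8.6) [ 0.4718 -0.3854  0.0981]
head 201 (array([ 471.9, -387.5]), array([75. , 30.5]), 8.4) [ 0.4713 -0.3843  0.0333]
collar 146 [0.436  0.3237 0.0571] (array([436.2, 325.3]), array([41.9, 42.3]), 89.8)
stem 42 [0.4365 0.3242 0.092 ] (array([436.4, 324.3]), array([15.6, 16.7]), 33.9)
lid 1957 [0.4361 0.3245 0.0334] (array([436.7, 325.3]), array([138.3, 138.7]), 32.9)
side table z -0.0014084599017497035
tin rim 369 (array([ 0.53051334, -0.0732671 ]), np.float64(0.06227466649363033)) 0.08732041862332007 (array([530.7, -73.5]), array([128.8, 128.6]), 51.1)
tray (array([511.4,  79.6]), array([106.4, 183.5]), 7.2) [0.08969567 0.0941982  0.11666492]
 bung 56 [0.5383 0.0599 0.1137] (array([540.8,  57.5]), array([19.7, 32.2]), 88.0)
 bung 51 [0.4852 0.0679 0.1132] (array([485. ,  66.3]), array([29.1, 13.8]), 27.9)
 bung 53 [0.5261 0.1141 0.1138] (array([526. , 112.3]), array([29.5, 13.6]), 21.0)
 bung 52 [0.4767 0.1159 0.1138] (array([477.2, 114.5]), array([31., 15.]), 19.1)
handle 110 (array([ 470.8, -382.9]), array([34.2, 25.8]), 10.5) [ 0.4701 -0.3806  0.095 ]
head 180 (array([ 471.9, -385.1]), array([74.6, 34.6]), 8.9) [ 0.4709 -0.3787  0.0327]
collar 284 [0.4341 0.3334 0.0571] (array([435.1, 329.6]), array([42.2, 41.9]), 14.8)
stem 102 [0.4355 0.3305 0.0909] (array([435.6, 328.8]), array([16.9, 16.2]), 75.0)
lid 3966 [0.4344 0.3341 0.0334] (array([435.8, 328.6]), array([139.2, 138.2]), 49.1)
```

```bash
cat >> h.py <<'E'
def go(x,y,z,yaw=None,base=None):
    "print shift/turn in tool axes to world TCP target; yaw = tool-y heading, deg"
    T=toolT() if base is None else base
    d=T[:3,:3].T@(np.array([x,y,z])-T[:3,3]);w=0
    if yaw is not None:
        yc=np.degrees(np.arctan2(T[1,1],T[0,1]));w=-((yaw-yc+180)%360-180)
    print('dx %.4f dy %.4f dz %.4f wz %.2f'%(*d,w))
def where():
    T=toolT();s=sensors.state();print('t %.2f'%s['time'],'tcp',T[:3,3].round(4),'yaw %.2f'%np.degrees(np.arctan2(T[1,1],T[0,1])),'z',T[:3,2].round(4),'F',s['contact_force'].round(2),'w %.3f'%s['gripper_width'],'q',s['joint_pos'].round(2))
E
python3 -c "
from h import *
where();go(.45,.1,.23,98);go(.472,-.386,.23,98.5)"
```

```text
t 1.40 tcp [0.1989 0.5925 0.2313] yaw 71.45 z [-0. -0. -1.] F [ 0.55 -0.08 -0.04] w 0.999 q [ 1.13  0.05  1.61 -0.    1.48 -0.12]
dx -0.3948 dy -0.3870 dz 0.0013 wz -26.55
dx -0.5703 dy -0.8407 dz 0.0013 wz -27.05
```

```bash
r='{"dx":-0.395,"dy":-0.387,"dz":0,"wz":-27,"hand":1}'; python3 -m pendant '[{"dx":-0.395,"dy":-0.387,"wz":-27,"hand":1},{"dx":-0.395,"dy":-0.387,"wz":-27,"hand":1},{"dx":-0.395,"dy":-0.387,"wz":-27,"hand":1},{"dx":-0.395,"dy":-0.387,"wz":-27,"hand":1},{"dx":-0.395,"dy":-0.387,"wz":-27,"hand":1},{"dx":-0.395,"dy":-0.387,"wz":-27,"hand":1},{"dx":-0.395,"dy":-0.387,"wz":-27,"hand":1},{"dx":-0.395,"dy":-0.387,"wz":-27,"hand":1},{"dx":-0.395,"dy":-0.387,"wz":-27,"hand":1},{"dx":-0.395,"dy":-0.387,"wz":-27,"hand":1},{"dx":-0.395,"dy":-0.387,"wz":-27,"hand":1},{"dx":-0.395,"dy":-0.387,"wz":-27,"hand":1},{"dx":-0.395,"dy":-0.387,"wz":-27,"hand":1},{"dx":-0.395,"dy":-0.387,"wz":-27,"hand":1},{"dx":-0.395,"dy":-0.387,"wz":-27,"hand":1}]'; python3 -c "
from h import *
where();go(.472,-.386,.23,98.5)"
```

```text
t 1.40 tcp [0.1989 0.5925 0.2313] yaw 71.45 z [-0. -0. -1.] F [ 0.55 -0.08 -0.04] w 0.999 q [ 1.13  0.05  1.61 -0.    1.48 -0.12]
dx -0.5703 dy -0.8407 dz 0.0013 wz -27.05invalid input
```

```bash
python3 -m pendant '[{"wx":0,"wy":0,"wz":-27,"dx":-0.395,"dy":-0.387,"dz":0,"hand":1},{"wx":0,"wy":0,"wz":-27,"dx":-0.395,"dy":-0.387,"dz":0,"hand":1},{"wx":0,"wy":0,"wz":-27,"dx":-0.395,"dy":-0.387,"dz":0,"hand":1},{"wx":0,"wy":0,"wz":-27,"dx":-0.395,"dy":-0.387,"dz":0,"hand":1},{"wx":0,"wy":0,"wz":-27,"dx":-0.395,"dy":-0.387,"dz":0,"hand":1},{"wx":0,"wy":0,"wz":-27,"dx":-0.395,"dy":-0.387,"dz":0,"hand":1},{"wx":0,"wy":0,"wz":-27,"dx":-0.395,"dy":-0.387,"dz":0,"hand":1},{"wx":0,"wy":0,"wz":-27,"dx":-0.395,"dy":-0.387,"dz":0,"hand":1},{"wx":0,"wy":0,"wz":-27,"dx":-0.395,"dy":-0.387,"dz":0,"hand":1},{"wx":0,"wy":0,"wz":-27,"dx":-0.395,"dy":-0.387,"dz":0,"hand":1},{"wx":0,"wy":0,"wz":-27,"dx":-0.395,"dy":-0.387,"dz":0,"hand":1},{"wx":0,"wy":0,"wz":-27,"dx":-0.395,"dy":-0.387,"dz":0,"hand":1},{"wx":0,"wy":0,"wz":-27,"dx":-0.395,"dy":-0.387,"dz":0,"hand":1},{"wx":0,"wy":0,"wz":-27,"dx":-0.395,"dy":-0.387,"dz":0,"hand":1},{"wx":0,"wy":0,"wz":-27,"dx":-0.395,"dy":-0.387,"dz":0,"hand":1}]'; python3 -c "
from h import *
where();go(.472,-.386,.23,98.5)"
```

```text
time: 2.65
tool_pos: [0.4513, 0.0971, 0.2315]
tool_rot: [0.0, -0.071, 0.997, -0.0]
contact_force: [-0.2, -0.1, 0.5]
gripper_width: 1.005
t 2.65 tcp [0.4513 0.0971 0.2315] yaw 98.14 z [ 4.e-04 -7.e-04 -1.e+00] F [-0.16 -0.09  0.51] w 1.005 q [ 0.05 -0.36  1.98 -0.    1.52 -1.66]
dx 0.0479 dy -0.4811 dz 0.0018 wz -0.36
```

```bash
python3 -m pendant '[{"wx":0,"wy":0,"wz":-0.4,"dx":0.048,"dy":-0.481,"dz":0,"hand":1},{"wx":0,"wy":0,"wz":-0.4,"dx":0.048,"dy":-0.481,"dz":0,"hand":1},{"wx":0,"wy":0,"wz":-0.4,"dx":0.048,"dy":-0.481,"dz":0,"hand":1},{"wx":0,"wy":0,"wz":-0.4,"dx":0.048,"dy":-0.481,"dz":0,"hand":1},{"wx":0,"wy":0,"wz":-0.4,"dx":0.048,"dy":-0.481,"dz":0,"hand":1},{"wx":0,"wy":0,"wz":-0.4,"dx":0.048,"dy":-0.481,"dz":0,"hand":1},{"wx":0,"wy":0,"wz":-0.4,"dx":0.048,"dy":-0.481,"dz":0,"hand":1},{"wx":0,"wy":0,"wz":-0.4,"dx":0.048,"dy":-0.481,"dz":0,"hand":1},{"wx":0,"wy":0,"wz":-0.4,"dx":0.048,"dy":-0.481,"dz":0,"hand":1},{"wx":0,"wy":0,"wz":-0.4,"dx":0.048,"dy":-0.481,"dz":0,"hand":1},{"wx":0,"wy":0,"wz":-0.4,"dx":0.048,"dy":-0.481,"dz":0,"hand":1},{"wx":0,"wy":0,"wz":-0.4,"dx":0.048,"dy":-0.481,"dz":0,"hand":1},{"wx":0,"wy":0,"wz":-0.4,"dx":0.048,"dy":-0.481,"dz":0,"hand":1},{"wx":0,"wy":0,"wz":-0.4,"dx":0.048,"dy":-0.481,"dz":0,"hand":1}]'; python3 -c "
from h import *
where()
p,W,H=cloud('wrist','pics/w1.png');z=W[...,2];b=near(W,.472,-.386,.08)
for lo,hi in((.09,.11),(.025,.045)):
    m=b&(z>lo)&(z<hi);q=W[m];print(m.sum(),rect(q[:,:2]),q.mean(0))
go(.472,-.386,.047,98.5)
"
```

```text
time: 3.82
tool_pos: [0.4737, -0.3828, 0.2309]
tool_rot: [-0.0, -0.077, 0.997, 0.001]
contact_force: [-0.0, 0.6, -0.3]
gripper_width: 1.005
t 3.82 tcp [ 0.4737 -0.3828  0.2309] yaw 98.80 z [-4.0e-04  1.4e-03 -1.0e+00] F [-0.05  0.62 -0.31] w 1.005 q [-0.8   0.02  1.65  0.    1.48 -2.53]
1589 (array([ 472.4, -387.9]), array([35.9, 23.8]), 8.6) [ 0.47144207 -0.38786099  0.09874933]
870 (array([ 472.6, -387.6]), array([76.2, 27.9]), 9.2) [ 0.44629682 -0.39132081  0.03315756]
dx 0.0023 dy -0.0040 dz 0.1840 wz 0.37
```

View pics/w1.png

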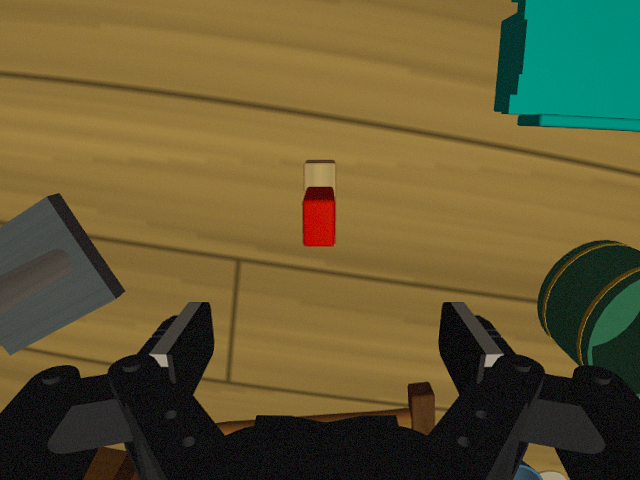

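The wrist view shows the handle at (319,217) centred between the open fingers and aligned with the jaw axis. I'll descend and grip.

```bash
python3 -m pendant '[{"wx":0,"wy":0,"wz":0.2,"dx":0.002,"dy":-0.005,"dz":0.04,"hand":1},{"wx":0,"wy":0,"wz":0.2,"dx":0.002,"dy":-0.005,"dz":0.08,"hand":1},{"wx":0,"wy":0,"wz":0.2,"dx":0.002,"dy":-0.005,"dz":0.12,"hand":1},{"wx":0,"wy":0,"wz":0.2,"dx":0.002,"dy":-0.005,"dz":0.15,"hand":1},{"wx":0,"wy":0,"wz":0.2,"dx":0.002,"dy":-0.005,"dz":0.17,"hand":1},{"wx":0,"wy":0,"wz":0.2,"dx":0.002,"dy":-0.005,"dz":0.183,"hand":1},{"wx":0,"wy":0,"wz":0.2,"dx":0.002,"dy":-0.005,"dz":0.183,"hand":1},{"wx":0,"wy":0,"wz":0.2,"dx":0.002,"dy":-0.005,"dz":0.183,"hand":1},{"wx":0,"wy":0,"wz":0.2,"dx":0.002,"dy":-0.005,"dz":0.183,"hand":-1},{"wx":0,"wy":0,"wz":0.2,"dx":0.002,"dy":-0.005,"dz":0.183,"hand":-1},{"wx":0,"wy":0,"wz":0.2,"dx":0.002,"dy":-0.005,"dz":0.183,"hand":-1},{"wx":0,"wy":0,"wz":0.2,"dx":0.002,"dy":-0.005,"dz":0.183,"hand":-1},{"wx":0,"wy":0,"wz":0.2,"dx":0.002,"dy":-0.005,"dz":0.183,"hand":-1},{"wx":0,"wy":0,"wz":0.2,"dx":0.002,"dy":-0.005,"dz":0.183,"hand":-1},{"wx":0,"wy":0,"wz":0.2,"dx":0.002,"dy":-0.005,"dz":0.183,"hand":-1},{"wx":0,"wy":0,"wz":0.2,"dx":0.002,"dy":-0.005,"dz":0.183,"hand":-1}]'; python3 -c "
from h import *
where()"
```

```text
time: 5.2
tool_pos: [0.4726, -0.3886, 0.0493]
tool_rot: [0.0, -0.075, 0.997, -0.001]
contact_force: [0.6, 2.0, 5.4]
gripper_width: 0.271
t 5.20 tcp [ 0.4726 -0.3886  0.0493] yaw 98.64 z [ 0.001 -0.001 -1.   ] F [0.64 2.04 5.43] w 0.271 q [-0.81  0.2   1.78  0.    1.17 -2.53]
```

```bash
python3 -m pendant '[{"wx":0,"wy":0,"wz":0,"dx":0,"dy":0,"dz":-0.02,"hand":-1},{"wx":0,"wy":0,"wz":0,"dx":0,"dy":0,"dz":-0.05,"hand":-1},{"wx":0,"wy":0,"wz":0,"dx":0,"dy":0,"dz":-0.09,"hand":-1},{"wx":0,"wy":0,"wz":0,"dx":0,"dy":0,"dz":-0.13,"hand":-1},{"wx":0,"wy":0,"wz":0,"dx":0,"dy":0,"dz":-0.17,"hand":-1},{"wx":0,"wy":0,"wz":0,"dx":0,"dy":0,"dz":-0.19,"hand":-1},{"wx":0,"wy":0,"wz":0,"dx":0,"dy":0,"dz":-0.2,"hand":-1},{"wx":0,"wy":0,"wz":0,"dx":0,"dy":0,"dz":-0.2,"hand":-1}]'; python3 -c "
from h import *
where();go(.497,.196,.25,97.2)"
```

```text
time: 5.87
tool_pos: [0.4728, -0.3889, 0.2506]
tool_rot: [0.001, -0.075, 0.997, -0.002]
contact_force: [-0.2, -1.1, -2.4]
gripper_width: 0.272
t 5.87 tcp [ 0.4728 -0.3889  0.2506] yaw 98.65 z [ 0.0027 -0.0029 -1.    ] F [-0.15 -1.07 -2.37] w 0.272 q [-0.81  0.01  1.63 -0.    1.5  -2.53]
dx -0.1118 dy 0.5746 dz -0.0010 wz 1.45
```

```bash
python3 -m pendant '[{"wx":0,"wy":0,"wz":1.45,"dx":-0.112,"dy":0.575,"dz":0,"hand":-1},{"wx":0,"wy":0,"wz":1.45,"dx":-0.112,"dy":0.575,"dz":0,"hand":-1},{"wx":0,"wy":0,"wz":1.45,"dx":-0.112,"dy":0.575,"dz":0,"hand":-1},{"wx":0,"wy":0,"wz":1.45,"dx":-0.112,"dy":0.575,"dz":0,"hand":-1},{"wx":0,"wy":0,"wz":1.45,"dx":-0.112,"dy":0.575,"dz":0,"hand":-1},{"wx":0,"wy":0,"wz":1.45,"dx":-0.112,"dy":0.575,"dz":0,"hand":-1},{"wx":0,"wy":0,"wz":1.45,"dx":-0.112,"dy":0.575,"dz":0,"hand":-1},{"wx":0,"wy":0,"wz":1.45,"dx":-0.112,"dy":0.575,"dz":0,"hand":-1},{"wx":0,"wy":0,"wz":1.45,"dx":-0.112,"dy":0.575,"dz":0,"hand":-1},{"wx":0,"wy":0,"wz":1.45,"dx":-0.112,"dy":0.575,"dz":0,"hand":-1},{"wx":0,"wy":0,"wz":1.45,"dx":-0.112,"dy":0.575,"dz":0,"hand":-1},{"wx":0,"wy":0,"wz":1.45,"dx":-0.112,"dy":0.575,"dz":0,"hand":-1},{"wx":0,"wy":0,"wz":1.45,"dx":-0.112,"dy":0.575,"dz":0,"hand":-1},{"wx":0,"wy":0,"wz":1.45,"dx":-0.112,"dy":0.575,"dz":0,"hand":-1},{"wx":0,"wy":0,"wz":1.45,"dx":-0.112,"dy":0.575,"dz":0,"hand":-1},{"wx":0,"wy":0,"wz":1.45,"dx":-0.112,"dy":0.575,"dz":0,"hand":-1},{"wx":0,"wy":0,"wz":1.45,"dx":-0.112,"dy":0.575,"dz":0,"hand":-1}]'; python3 - <<'E'
from h import *
where()
p,W,H=cloud('wrist','pics/w2.png');z=W[...,2];T=toolT()
a=np.radians(7.2);u=np.array([-np.sin(a),np.cos(a)]);v=np.array([np.cos(a),np.sin(a)]);C=np.array([.5115,.082])
D=W[...,:2]-C;S=D@v;Y=D@u
# head in hand
m=near(W,T[0,3],T[1,3],.06)&(z>.14)&(z<.25);q=W[m];print('held',m.sum(),q.min(0) if m.any() else'',rect(q[:,:2]) if m.sum()>5 else '')
# rails
for lo,hi in((-60,-40),(40,60)):
  for y0 in range(-80,100,20):
    m=(z>.108)&(z<.122)&(S*1000>lo)&(S*1000<hi)&(abs(Y*1000-y0)<10)
    if m.sum()>10:print(lo,y0,m.sum(),np.percentile(S[m]*1000,[3,97]).round(1))
m=(abs(S)<.035)&(abs(Y-.05)<.06)&(z>.085)&(z<.1);print('floor z',np.median(z[m]),'yend',np.percentile(Y[m],[.5,99.5]))
E
```

```text
time: 7.28
tool_pos: [0.4952, 0.1968, 0.2452]
tool_rot: [-0.003, -0.063, 0.998, -0.001]
contact_force: [0.6, -0.1, -2.2]
gripper_width: 0.274
t 7.28 tcp [0.4952 0.1968 0.2452] yaw 97.24 z [-0.0049 -0.0019 -1.    ] F [ 0.56 -0.09 -2.18] w 0.274 q [ 0.24 -0.17  1.81 -0.    1.51 -1.46]
held 4990 [0.45588044 0.17825917 0.19657734] (array([473. , 194.1]), array([32.3, 35.9]), 9.3)
-60 -80 112 [-52.6 -44.7]
-60 -60 295 [-52.4 -44.7]
-60 -40 303 [-52.5 -44.8]
-60 -20 358 [-52.2 -40.5]
-60 0 319 [-52.6 -44.9]
-60 20 417 [-52.4 -40.2]
-60 40 356 [-52.2 -40.8]
-60 60 340 [-52.8 -45.1]
-60 80 285 [-52.6 -45.1]
40 -80 104 [45.2 53.3]
40 -60 288 [44.9 52.9]
40 -40 302 [40.6 52.5]
40 -20 288 [45.4 52.8]
40 0 302 [45.  52.7]
40 20 299 [45.  52.5]
40 40 308 [44.8 52.3]
40 60 288 [45.1 52.3]
40 80 178 [45.4 52.8]
floor z 0.09216573736785649 yend [-0.00967008  0.08589981]
```

View pics/w2.png

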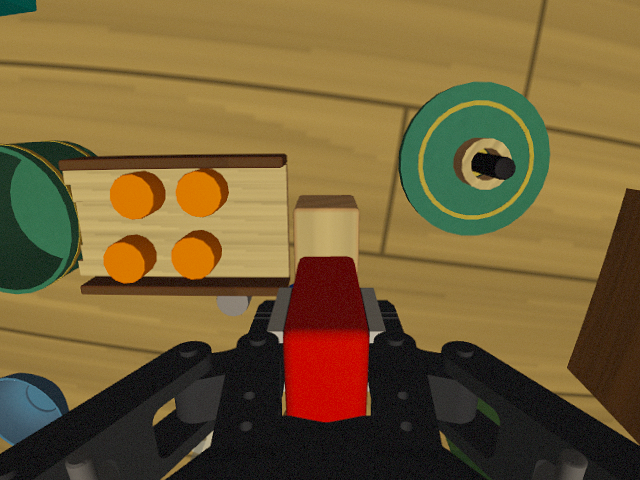

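The wrist view confirms the tray model: four bungs at about (135,195), (202,193), (130,260) and (197,255), rails at ±45–52 mm, and the tray end at +86. The pusher is beyond the open end with its head at (325,230). I'll lower it.

```bash
python3 -m pendant '[{"wx":0,"wy":0,"wz":0,"dx":-0.0015,"dy":0,"dz":0.03,"hand":-1},{"wx":0,"wy":0,"wz":0,"dx":-0.0015,"dy":0,"dz":0.06,"hand":-1},{"wx":0,"wy":0,"wz":0,"dx":-0.0015,"dy":0,"dz":0.08,"hand":-1},{"wx":0,"wy":0,"wz":0,"dx":-0.0015,"dy":0,"dz":0.095,"hand":-1},{"wx":0,"wy":0,"wz":0,"dx":-0.0015,"dy":0,"dz":0.098,"hand":-1},{"wx":0,"wy":0,"wz":0,"dx":-0.0015,"dy":0,"dz":0.098,"hand":-1},{"wx":0,"wy":0,"wz":0,"dx":-0.0015,"dy":0,"dz":0.098,"hand":-1}]'; python3 - <<'E'
from h import *
where()
a=np.radians(7.2);u=np.array([-np.sin(a),np.cos(a)]);v=np.array([np.cos(a),np.sin(a)]);C=np.array([.5115,.082])
T=toolT();print('tcp S,Y',(T[:2,3]-C)@v,(T[:2,3]-C)@u)
for n in('side','wrist'):
    p,W,H=cloud(n,f'pics/{n}3.png');z=W[...,2];D=W[...,:2]-C;S=D@v;Y=D@u
    m=(Y>.09)&(Y<.15)&(abs(S)<.05)&(z>.085)&(z<.138)
    q=W[m];print(n,m.sum(),'S',np.percentile(S[m],[1,99]),'Y',np.percentile(Y[m],[1,99]),'z',np.percentile(z[m],[.5,50,99.5]))
E
```

```text
time: 7.92
tool_pos: [0.4985, 0.1965, 0.151]
tool_rot: [0.0, -0.062, 0.998, 0.0]
contact_force: [-0.2, 0.6, -1.0]
gripper_width: 0.275
t 7.92 tcp [0.4985 0.1965 0.151 ] yaw 97.10 z [ 8.e-04  1.e-04 -1.e+00] F [-0.24  0.6  -1.03] w 0.275 q [ 0.24 -0.1   1.9  -0.    1.34 -1.46]
tcp S,Y 0.0014243520503122282 0.11519821953782573
side 602 S [-0.03702967  0.03786495] Y [0.10514291 0.13232633] z [0.10205296 0.12860987 0.13726935]
wrist 4078 S [-0.03585751 -0.00986777] Y [0.10237081 0.12978069] z [0.10432484 0.13539143 0.13712188]
```

```bash
python3 -m pendant '[{"wx":0,"wy":0,"wz":0,"dx":0.001,"dy":0,"dz":0.005,"hand":-1},{"wx":0,"wy":0,"wz":0,"dx":0.001,"dy":-0.01,"dz":0.005,"hand":-1},{"wx":0,"wy":0,"wz":0,"dx":0.001,"dy":-0.02,"dz":0.005,"hand":-1},{"wx":0,"wy":0,"wz":0,"dx":0.001,"dy":-0.03,"dz":0.005,"hand":-1},{"wx":0,"wy":0,"wz":0,"dx":0.001,"dy":-0.038,"dz":0.005,"hand":-1},{"wx":0,"wy":0,"wz":0,"dx":0.001,"dy":-0.046,"dz":0.005,"hand":-1},{"wx":0,"wy":0,"wz":0,"dx":0.001,"dy":-0.054,"dz":0.005,"hand":-1},{"wx":0,"wy":0,"wz":0,"dx":0.001,"dy":-0.062,"dz":0.005,"hand":-1},{"wx":0,"wy":0,"wz":0,"dx":0.001,"dy":-0.07,"dz":0.005,"hand":-1},{"wx":0,"wy":0,"wz":0,"dx":0.001,"dy":-0.078,"dz":0.005,"hand":-1},{"wx":0,"wy":0,"wz":0,"dx":0.001,"dy":-0.086,"dz":0.005,"hand":-1},{"wx":0,"wy":0,"wz":0,"dx":0.001,"dy":-0.094,"dz":0.005,"hand":-1},{"wx":0,"wy":0,"wz":0,"dx":0.001,"dy":-0.1,"dz":0.005,"hand":-1}]'; python3 - <<'E'
from h import *
where()
p,W,H=cloud('top');cv2.imwrite('pics/t4.png',cv2.resize(p[150:300,200:440,::-1],None,fx=3,fy=3))
E
```

```text
time: 9.1
tool_pos: [0.5096, 0.0972, 0.1454]
tool_rot: [0.0, -0.063, 0.998, 0.0]
contact_force: [0.7, 1.8, -2.9]
gripper_width: 0.274
t 9.10 tcp [0.5096 0.0972 0.1454] yaw 97.18 z [ 1.e-04  1.e-04 -1.e+00] F [ 0.69  1.78 -2.9 ] w 0.274 q [ 0.04 -0.13  1.94  0.    1.33 -1.65]
```

View pics/t4.png

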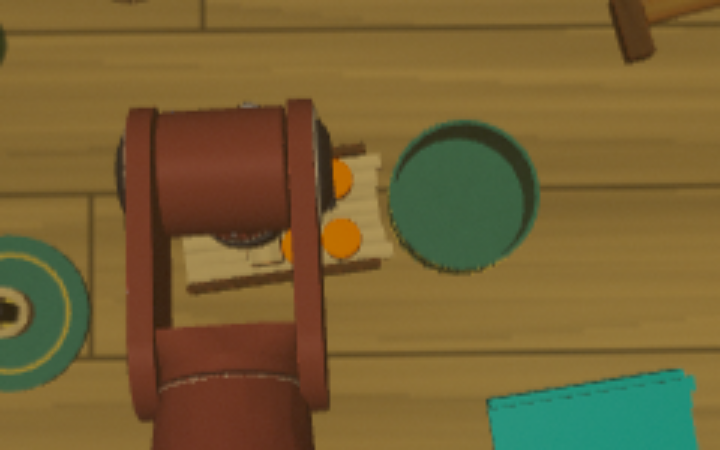

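The bungs are sliding toward the tin, with two visible at (340,180) and (342,238) in the crop. I'll continue the push.

```bash
python3 -m pendant '[{"wx":0,"wy":0,"wz":0,"dx":0,"dy":-0.008,"dz":0,"hand":-1},{"wx":0,"wy":0,"wz":0,"dx":0,"dy":-0.016,"dz":0,"hand":-1},{"wx":0,"wy":0,"wz":0,"dx":0,"dy":-0.024,"dz":0,"hand":-1},{"wx":0,"wy":0,"wz":0,"dx":0,"dy":-0.032,"dz":0,"hand":-1},{"wx":0,"wy":0,"wz":0,"dx":0,"dy":-0.04,"dz":0,"hand":-1},{"wx":0,"wy":0,"wz":0,"dx":0,"dy":-0.048,"dz":0,"hand":-1},{"wx":0,"wy":0,"wz":0,"dx":0,"dy":-0.056,"dz":0,"hand":-1},{"wx":0,"wy":0,"wz":0,"dx":0,"dy":-0.064,"dz":0,"hand":-1},{"wx":0,"wy":0,"wz":0,"dx":0,"dy":-0.072,"dz":0,"hand":-1},{"wx":0,"wy":0,"wz":0,"dx":0,"dy":-0.08,"dz":0,"hand":-1},{"wx":0,"wy":0,"wz":0,"dx":0,"dy":-0.088,"dz":0,"hand":-1},{"wx":0,"wy":0,"wz":0,"dx":0,"dy":-0.096,"dz":0,"hand":-1},{"wx":0,"wy":0,"wz":0,"dx":0,"dy":-0.104,"dz":0,"hand":-1},{"wx":0,"wy":0,"wz":0,"dx":0,"dy":-0.112,"dz":0,"hand":-1},{"wx":0,"wy":0,"wz":0,"dx":0,"dy":-0.12,"dz":0,"hand":-1},{"wx":0,"wy":0,"wz":0,"dx":0,"dy":-0.128,"dz":0,"hand":-1},{"wx":0,"wy":0,"wz":0,"dx":0,"dy":-0.136,"dz":0,"hand":-1},{"wx":0,"wy":0,"wz":0,"dx":0,"dy":-0.142,"dz":0,"hand":-1},{"wx":0,"wy":0,"wz":0,"dx":0,"dy":-0.142,"dz":0,"hand":-1}]'; python3 - <<'E'
from h import *
where()
p,W,H=cloud('side');cv2.imwrite('pics/s5.png',cv2.resize(p[170:330,220:420,::-1],None,fx=3,fy=3))
z=W[...,2];m=((H[...,0]<12)&(H[...,1]>200)&near(W,.52,.02,.2)&(W[...,2]<.125)).astype(np.uint8)
k,l,st,ce=cv2.connectedComponentsWithStats(m)
for i in range(1,k):
    if st[i,4]>8:print(st[i,4],ce[i],W[l==i].mean(0).round(3))
E
```

```text
time: 10.73
tool_pos: [0.5274, -0.0441, 0.1453]
tool_rot: [0.0, -0.062, 0.998, -0.0]
contact_force: [-0.8, 0.3, -0.7]
gripper_width: 0.272
t 10.73 tcp [ 0.5274 -0.0441  0.1453] yaw 97.13 z [ 1.e-04 -4.e-04 -1.e+00] F [-0.76  0.3  -0.74] w 0.272 q [-0.22 -0.11  1.92 -0.    1.33 -1.92]
16 [329.4375 221.375 ] [ 0.498 -0.079  0.053]
```

View pics/s5.png

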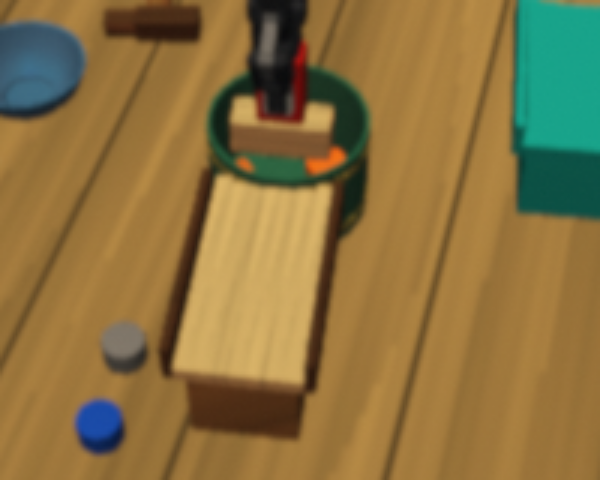

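The tray is empty and orange shows inside the tin at (325,160). I'll lift and take the pusher back.

```bash
python3 -m pendant '[{"wx":0,"wy":0,"wz":0,"dx":0,"dy":0,"dz":-0.04,"hand":-1},{"wx":0,"wy":0,"wz":0,"dx":0,"dy":0,"dz":-0.08,"hand":-1},{"wx":0,"wy":0,"wz":0,"dx":0,"dy":0,"dz":-0.08,"hand":-1},{"wx":0,"wy":0,"wz":0,"dx":0.012,"dy":-0.345,"dz":-0.08,"hand":-1},{"wx":0,"wy":0,"wz":0,"dx":0.012,"dy":-0.345,"dz":-0.08,"hand":-1},{"wx":0,"wy":0,"wz":0,"dx":0.012,"dy":-0.345,"dz":-0.08,"hand":-1},{"wx":0,"wy":0,"wz":0,"dx":0.012,"dy":-0.345,"dz":-0.08,"hand":-1},{"wx":0,"wy":0,"wz":0,"dx":0.012,"dy":-0.345,"dz":-0.08,"hand":-1},{"wx":0,"wy":0,"wz":0,"dx":0.012,"dy":-0.345,"dz":-0.08,"hand":-1},{"wx":0,"wy":0,"wz":0,"dx":0.012,"dy":-0.345,"dz":-0.08,"hand":-1},{"wx":0,"wy":0,"wz":0,"dx":0.012,"dy":-0.345,"dz":-0.08,"hand":-1},{"wx":0,"wy":0,"wz":0,"dx":0.012,"dy":-0.345,"dz":-0.08,"hand":-1},{"wx":0,"wy":0,"wz":0,"dx":0.012,"dy":-0.345,"dz":-0.08,"hand":-1},{"wx":0,"wy":0,"wz":0,"dx":0.012,"dy":-0.345,"dz":-0.08,"hand":-1}]'; python3 - <<'E'
from h import *
where()
p,W,H=cloud('top');cv2.imwrite('pics/t6.png',cv2.resize(p[150:300,220:520,::-1],None,fx=2.5,fy=2.5))
z=W[...,2];m=((H[...,0]<12)&(H[...,1]>170)&near(W,.5316,-.0767,.08)).astype(np.uint8)
k,l,st,ce=cv2.connectedComponentsWithStats(m)
for i in range(1,k):
    if st[i,4]>8:print(st[i,4],W[l==i].mean(0).round(3))
p,W,H=cloud('wrist');T=toolT();z=W[...,2]
m=near(W,T[0,3],T[1,3],.07)&(z>.12)&(z<.22);print('held z',np.percentile(z[m],[1,50,99]))
E
```

```text
time: 11.95
tool_pos: [0.5585, -0.3866, 0.2247]
tool_rot: [-0.0, -0.062, 0.998, 0.001]
contact_force: [0.3, 0.6, -0.5]
gripper_width: 0.274
t 11.95 tcp [ 0.5585 -0.3866  0.2247] yaw 97.16 z [-5.0e-04  1.4e-03 -1.0e+00] F [ 0.35  0.6  -0.49] w 0.274 q [-0.72  0.18  1.48  0.    1.48 -2.41]
held z [0.17864831 0.20863265 0.21912171]
```

View pics/t6.png

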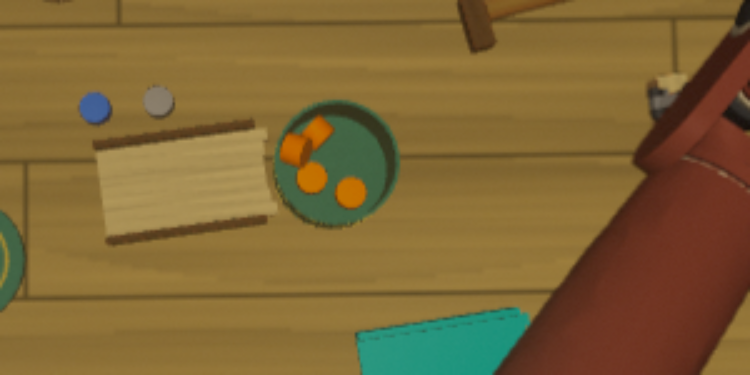

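All four bungs lie in the tin, at (318,132), (296,150), (312,178) and (350,193) in the crop. The table below the pusher is free, so I'll set it down here.

```bash
python3 -m pendant '[{"wx":0,"wy":0,"wz":0,"dx":0,"dy":0,"dz":0.04,"hand":-1},{"wx":0,"wy":0,"wz":0,"dx":0,"dy":0,"dz":0.08,"hand":-1},{"wx":0,"wy":0,"wz":0,"dx":0,"dy":0,"dz":0.12,"hand":-1},{"wx":0,"wy":0,"wz":0,"dx":0,"dy":0,"dz":0.15,"hand":-1},{"wx":0,"wy":0,"wz":0,"dx":0,"dy":0,"dz":0.165,"hand":-1},{"wx":0,"wy":0,"wz":0,"dx":0,"dy":0,"dz":0.17,"hand":-1},{"wx":0,"wy":0,"wz":0,"dx":0,"dy":0,"dz":0.173,"hand":-1},{"wx":0,"wy":0,"wz":0,"dx":0,"dy":0,"dz":0.174,"hand":-1},{"wx":0,"wy":0,"wz":0,"dx":0,"dy":0,"dz":0.174,"hand":-1}]'; python3 -c "
from h import *
where();p,W,H=cloud('side');z=W[...,2];T=toolT()
m=near(W,T[0,3],T[1,3]+.02,.06)&(z>.02)&(z<.04)&(H[...,0]<35)&(H[...,2]>90);print(m.sum(),np.percentile(z[m],[50,90,98]),W[m].mean(0))"
```

```text
time: 12.8
tool_pos: [0.5602, -0.3877, 0.0543]
tool_rot: [0.002, -0.063, 0.998, -0.002]
contact_force: [-0.1, 0.6, -1.4]
gripper_width: 0.27
t 12.80 tcp [ 0.5602 -0.3877  0.0543] yaw 97.22 z [ 0.0035 -0.003  -1.    ] F [-0.1   0.61 -1.37] w 0.270 q [-0.71  0.34  1.6   0.    1.2  -2.41]
215 [0.03486013 0.03834575 0.03921815] [ 0.55707508 -0.37685165  0.03257804]
```

```bash
python3 -m pendant '[{"wx":0,"wy":0,"wz":0,"dx":0,"dy":0,"dz":0.001,"hand":-1},{"wx":0,"wy":0,"wz":0,"dx":0,"dy":0,"dz":0.002,"hand":-1},{"wx":0,"wy":0,"wz":0,"dx":0,"dy":0,"dz":0.003,"hand":-1},{"wx":0,"wy":0,"wz":0,"dx":0,"dy":0,"dz":0.004,"hand":-1},{"wx":0,"wy":0,"wz":0,"dx":0,"dy":0,"dz":0.004,"hand":-1}]'; python3 -c "
from h import *
where()"
```

```text
time: 13.27
tool_pos: [0.5592, -0.3872, 0.0493]
tool_rot: [0.001, -0.063, 0.998, -0.0]
contact_force: [-1.1, 1.7, 4.3]
gripper_width: 0.275
t 13.27 tcp [ 0.5592 -0.3872  0.0493] yaw 97.19 z [ 1.1e-03 -9.0e-04 -1.0e+00] F [-1.07  1.74  4.31] w 0.275 q [-0.71  0.34  1.6   0.    1.2  -2.41]
```

```bash
python3 -m pendant '[{"wx":0,"wy":0,"wz":0,"dx":0,"dy":0,"dz":0,"hand":1},{"wx":0,"wy":0,"wz":0,"dx":0,"dy":0,"dz":0,"hand":1},{"wx":0,"wy":0,"wz":0,"dx":0,"dy":0,"dz":0,"hand":1},{"wx":0,"wy":0,"wz":0,"dx":0,"dy":0,"dz":0,"hand":1},{"wx":0,"wy":0,"wz":0,"dx":0,"dy":0,"dz":0,"hand":1},{"wx":0,"wy":0,"wz":0,"dx":0,"dy":0,"dz":0,"hand":1},{"wx":0,"wy":0,"wz":0,"dx":0,"dy":0,"dz":-0.03,"hand":1},{"wx":0,"wy":0,"wz":0,"dx":0,"dy":0,"dz":-0.07,"hand":1},{"wx":0,"wy":0,"wz":0,"dx":0,"dy":0,"dz":-0.11,"hand":1},{"wx":0,"wy":0,"wz":0,"dx":0,"dy":0,"dz":-0.15,"hand":1},{"wx":0,"wy":0,"wz":0,"dx":0,"dy":0,"dz":-0.19,"hand":1},{"wx":0,"wy":0,"wz":0,"dx":0,"dy":0,"dz":-0.19,"hand":1}]'; python3 -c "
from h import *
where();p,W,H=cloud('wrist');z=W[...,2];T=toolT();b=near(W,T[0,3],T[1,3],.06)
for lo,hi in((.085,.115),(.02,.05)):
    m=b&(z>lo)&(z<hi);q=W[m];print(m.sum(),rect(q[:,:2]),np.percentile(q[:,2],[5,50,95]))
go(.45,.1,.24,97);go(.436,.3265,.24,97)
p,W,H=cloud('top');m=near(W,.5316,-.0767,.055);o=m&(H[...,0]<15)&(H[...,1]>120);print('bungs z',o.sum(),np.nanpercentile(W[o][:,2],[5,50,95,100]))"
```

```text
time: 14.27
tool_pos: [0.562, -0.3895, 0.2497]
tool_rot: [0.006, -0.063, 0.998, -0.006]
contact_force: [0.9, 0.6, 2.3]
gripper_width: 1.003
t 14.27 tcp [ 0.562  -0.3895  0.2497] yaw 97.20 z [ 0.0135 -0.0117 -0.9998] F [0.86 0.65 2.26] w 1.003 q [-0.71  0.17  1.46 -0.    1.5  -2.41]
1433 (array([ 559. , -386.6]), array([35.4, 24. ]), 7.8) [0.09520821 0.09902346 0.10030174]
835 (array([ 559.4, -386.6]), array([76.3, 27. ]), 6.9) [0.03133513 0.03319471 0.04228042]
dx 0.0489 dy 0.4988 dz 0.0001 wz 0.20
dx 0.0344 dy 0.7253 dz -0.0019 wz 0.20
bungs z 28 [0.03227454 0.04407352 0.05284846 0.05307492]
```

The pusher stands upright and let go, with its handle top at 0.099 as it must be, and the bungs are low in the tin. Next the lids.

```bash
python3 -m pendant '[{"wx":0,"wy":0,"wz":0,"dx":0.034,"dy":0.722,"dz":0,"hand":1},{"wx":0,"wy":0,"wz":0,"dx":0.034,"dy":0.722,"dz":0,"hand":1},{"wx":0,"wy":0,"wz":0,"dx":0.034,"dy":0.722,"dz":0,"hand":1},{"wx":0,"wy":0,"wz":0,"dx":0.034,"dy":0.722,"dz":0,"hand":1},{"wx":0,"wy":0,"wz":0,"dx":0.034,"dy":0.722,"dz":0,"hand":1},{"wx":0,"wy":0,"wz":0,"dx":0.034,"dy":0.722,"dz":0,"hand":1},{"wx":0,"wy":0,"wz":0,"dx":0.034,"dy":0.722,"dz":0,"hand":1},{"wx":0,"wy":0,"wz":0,"dx":0.034,"dy":0.722,"dz":0,"hand":1},{"wx":0,"wy":0,"wz":0,"dx":0.034,"dy":0.722,"dz":0,"hand":1},{"wx":0,"wy":0,"wz":0,"dx":0.034,"dy":0.722,"dz":0,"hand":1},{"wx":0,"wy":0,"wz":0,"dx":0.034,"dy":0.722,"dz":0,"hand":1},{"wx":0,"wy":0,"wz":0,"dx":0.034,"dy":0.722,"dz":0,"hand":1},{"wx":0,"wy":0,"wz":0,"dx":0.034,"dy":0.722,"dz":0,"hand":1},{"wx":0,"wy":0,"wz":0,"dx":0.034,"dy":0.722,"dz":0,"hand":1},{"wx":0,"wy":0,"wz":0,"dx":0.034,"dy":0.722,"dz":0,"hand":1},{"wx":0,"wy":0,"wz":0,"dx":0.034,"dy":0.722,"dz":0,"hand":1},{"wx":0,"wy":0,"wz":0,"dx":0.034,"dy":0.722,"dz":0,"hand":1},{"wx":0,"wy":0,"wz":0,"dx":0.034,"dy":0.722,"dz":0,"hand":1},{"wx":0,"wy":0,"wz":0,"dx":0.034,"dy":0.722,"dz":0,"hand":1},{"wx":0,"wy":0,"wz":0,"dx":0.034,"dy":0.722,"dz":0,"hand":1}]'; python3 -c "
from h import *
where();p,W,H=cloud('wrist','pics/w7.png');z=W[...,2];b=near(W,.436,.326,.1)
for lo,hi in((.085,.11),(.05,.063),(.028,.042)):
    m=b&(z>lo)&(z<hi);q=W[m];print(m.sum(),rect(q[:,:2]),np.percentile(q[:,2],[5,50,95]))
    if lo<.05: pts=cv2.convexHull((q[:,:2]*1000).astype(np.float32))[:,0];print('hull circ',cv2.minEnclosingCircle(pts),circ(pts/1000))
where()"
```

```text
time: 16.03
tool_pos: [0.4332, 0.3253, 0.2349]
tool_rot: [-0.002, -0.064, 0.998, -0.001]
contact_force: [0.2, -0.4, -0.2]
gripper_width: 1.0
t 16.03 tcp [0.4332 0.3253 0.2349] yaw 97.31 z [-0.0034 -0.0025 -1.    ] F [ 0.24 -0.4  -0.2 ] w 1.000 q [ 0.51 -0.15  1.8  -0.    1.49 -1.19]
445 (array([436.8, 328. ]), array([17.4, 16.7]), 7.4) [0.08915895 0.09306021 0.09419505]
1252 (array([437. , 327.7]), array([43. , 43.4]), 75.9) [0.05417822 0.05714996 0.05855897]
16177 (array([437., 328.]), array([139.5, 138.6]), 9.8) [0.03205025 0.03329895 0.03459598]
hull circ ((436.897705078125, 327.8949279785156), 70.38114929199219) (array([0.4370194 , 0.32807384]), np.float64(0.0698122661322551))
t 16.08 tcp [0.4337 0.3246 0.2353] yaw 97.21 z [-0.0027 -0.0022 -1.    ] F [-0.   -0.69  0.25] w 1.004 q [ 0.51 -0.15  1.8  -0.    1.49 -1.19]
```

View pics/w7.png

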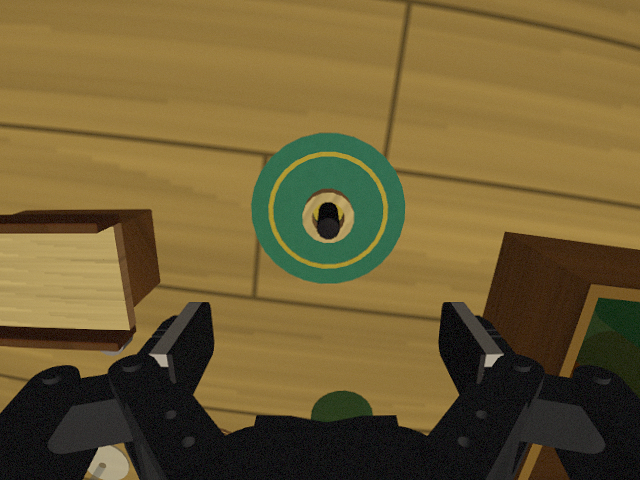

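The wrist picture shows the lids centred at (328,208) with the stem at (328,215), square under the gripper, and nothing in the fingers' way. I'll descend onto the stem.

```bash
python3 -m pendant '[{"wx":0,"wy":0,"wz":0,"dx":-0.0035,"dy":0.003,"dz":0.04,"hand":1},{"wx":0,"wy":0,"wz":0,"dx":-0.0035,"dy":0.003,"dz":0.08,"hand":1},{"wx":0,"wy":0,"wz":0,"dx":-0.0035,"dy":0.003,"dz":0.12,"hand":1},{"wx":0,"wy":0,"wz":0,"dx":-0.0035,"dy":0.003,"dz":0.15,"hand":1},{"wx":0,"wy":0,"wz":0,"dx":-0.0035,"dy":0.003,"dz":0.16,"hand":1},{"wx":0,"wy":0,"wz":0,"dx":-0.0035,"dy":0.003,"dz":0.166,"hand":1},{"wx":0,"wy":0,"wz":0,"dx":-0.0035,"dy":0.003,"dz":0.166,"hand":1},{"wx":0,"wy":0,"wz":0,"dx":-0.0035,"dy":0.003,"dz":0.166,"hand":1},{"wx":0,"wy":0,"wz":0,"dx":-0.0035,"dy":0.003,"dz":0.166,"hand":1}]'; python3 -c "
from h import *
where();go(.437,.328,.063,97.2)"
```

```text
time: 16.83
tool_pos: [0.4394, 0.3296, 0.0741]
tool_rot: [0.002, -0.063, 0.998, 0.001]
contact_force: [0.2, 0.1, 0.6]
gripper_width: 1.0
t 16.83 tcp [0.4394 0.3296 0.0741] yaw 97.18 z [ 0.0042  0.0023 -1.    ] F [0.24 0.14 0.6 ] w 1.000 q [ 0.51  0.02  1.92 -0.    1.19 -1.19]
dx 0.0026 dy -0.0013 dz 0.0111 wz -0.02
```

```bash
python3 -m pendant '[{"wx":0,"wy":0,"wz":0,"dx":0.0005,"dy":0,"dz":0.003,"hand":1},{"wx":0,"wy":0,"wz":0,"dx":0.0005,"dy":0,"dz":0.006,"hand":1},{"wx":0,"wy":0,"wz":0,"dx":0.0005,"dy":0,"dz":0.006,"hand":1},{"wx":0,"wy":0,"wz":0,"dx":0.0005,"dy":0,"dz":0.006,"hand":1},{"wx":0,"wy":0,"wz":0,"dx":0.0005,"dy":0,"dz":0.006,"hand":1}]'; python3 -c "
from h import *
where();go(.437,.328,.063,97.2)"
```

```text
time: 17.25
tool_pos: [0.437, 0.3288, 0.0654]
tool_rot: [0.0, -0.063, 0.998, 0.0]
contact_force: [0.3, 0.2, -0.6]
gripper_width: 0.997
t 17.25 tcp [0.437  0.3288 0.0654] yaw 97.21 z [ 1.e-04  1.e-04 -1.e+00] F [ 0.35  0.22 -0.63] w 0.997 q [ 0.51  0.03  1.93 -0.    1.18 -1.19]
dx 0.0001 dy -0.0008 dz 0.0024 wz 0.01
```

```bash
python3 -m pendant '[{"wx":0,"wy":0,"wz":0,"dx":0,"dy":-0.0005,"dz":0.0015,"hand":1},{"wx":0,"wy":0,"wz":0,"dx":0,"dy":-0.0005,"dz":0.0015,"hand":-1},{"wx":0,"wy":0,"wz":0,"dx":0,"dy":-0.0005,"dz":0.0015,"hand":-1},{"wx":0,"wy":0,"wz":0,"dx":0,"dy":-0.0005,"dz":0.0015,"hand":-1},{"wx":0,"wy":0,"wz":0,"dx":0,"dy":-0.0005,"dz":0.0015,"hand":-1},{"wx":0,"wy":0,"wz":0,"dx":0,"dy":-0.0005,"dz":0.0015,"hand":-1},{"wx":0,"wy":0,"wz":0,"dx":0,"dy":-0.0005,"dz":0.0015,"hand":-1},{"wx":0,"wy":0,"wz":0,"dx":0,"dy":-0.0005,"dz":0.0015,"hand":-1},{"wx":0,"wy":0,"wz":0,"dx":0,"dy":-0.0005,"dz":0.0015,"hand":-1},{"wx":0,"wy":0,"wz":0,"dx":0,"dy":-0.0005,"dz":0.0015,"hand":-1}]'; python3 -c "
from h import *
where()"
```

```text
time: 18.08
tool_pos: [0.4372, 0.3282, 0.064]
tool_rot: [0.0, -0.063, 0.998, -0.0]
contact_force: [-0.7, -2.1, 2.9]
gripper_width: 0.193
t 18.08 tcp [0.4372 0.3282 0.064 ] yaw 97.20 z [ 3.e-04 -3.e-04 -1.e+00] F [-0.71 -2.15  2.94] w 0.193 q [ 0.51  0.03  1.93 -0.    1.18 -1.19]
```

```bash
python3 -m pendant '[{"wx":0,"wy":0,"wz":0,"dx":0,"dy":0,"dz":-0.005,"hand":-1},{"wx":0,"wy":0,"wz":0,"dx":0,"dy":0,"dz":-0.012,"hand":-1},{"wx":0,"wy":0,"wz":0,"dx":0,"dy":0,"dz":-0.025,"hand":-1},{"wx":0,"wy":0,"wz":0,"dx":0,"dy":0,"dz":-0.04,"hand":-1},{"wx":0,"wy":0,"wz":0,"dx":0,"dy":0,"dz":-0.06,"hand":-1},{"wx":0,"wy":0,"wz":0,"dx":0,"dy":0,"dz":-0.08,"hand":-1},{"wx":0,"wy":0,"wz":0,"dx":0,"dy":0,"dz":-0.1,"hand":-1},{"wx":0,"wy":0,"wz":0,"dx":0,"dy":0,"dz":-0.12,"hand":-1},{"wx":0,"wy":0,"wz":0,"dx":0,"dy":0,"dz":-0.14,"hand":-1},{"wx":0,"wy":0,"wz":0,"dx":0,"dy":0,"dz":-0.155,"hand":-1},{"wx":0,"wy":0,"wz":0,"dx":0,"dy":0,"dz":-0.165,"hand":-1},{"wx":0,"wy":0,"wz":0,"dx":0,"dy":0,"dz":-0.17,"hand":-1},{"wx":0,"wy":0,"wz":0,"dx":0,"dy":0,"dz":-0.17,"hand":-1},{"wx":0,"wy":0,"wz":0,"dx":0,"dy":0,"dz":-0.17,"hand":-1},{"wx":0,"wy":0,"wz":0,"dx":0,"dy":0,"dz":-0.17,"hand":-1},{"wx":0,"wy":0,"wz":0,"dx":0,"dy":0,"dz":-0.17,"hand":-1}]'; python3 - <<'E'
from h import *
where();p,W,H=cloud('side');z=W[...,2];T=toolT()
m=near(W,T[0,3],T[1,3],.09)&(z>.17)&(z<.26)&(H[...,0]>40)&(H[...,0]<95)&(H[...,1]>60);q=W[m];print(m.sum(),np.percentile(q[:,2],[2,50,98]))
A=np.c_[q[:,:2],np.ones(len(q))];k=abs(q[:,2]-np.median(q[:,2]))<.008;print('plane',np.linalg.lstsq(A[k],q[k,2],rcond=None)[0],rect(q[:,:2]))
go(.5316,-.0767,T[2,3],97.2)
E
```

```text
time: 19.42
tool_pos: [0.4364, 0.3279, 0.2321]
tool_rot: [-0.001, -0.063, 0.998, -0.001]
contact_force: [0.6, -0.1, -4.0]
gripper_width: 0.188
t 19.42 tcp [0.4364 0.3279 0.2321] yaw 97.20 z [-0.0025 -0.0014 -1.    ] F [ 0.59 -0.11 -3.95] w 0.188 q [ 0.51 -0.14  1.79 -0.    1.49 -1.19]
3694 [0.19821585 0.20135679 0.20377246]
plane [-0.00156301 -0.00146016  0.2024527 ] (array([433.7, 332.5]), array([137.7, 133. ]), 22.9)
dx -0.0437 dy -0.4134 dz 0.0003 wz -0.00
```

```bash
python3 -m pendant '[{"wx":0,"wy":0,"wz":0,"dx":-0.001,"dy":-0.01,"dz":0,"hand":-1},{"wx":0,"wy":0,"wz":0,"dx":-0.003,"dy":-0.03,"dz":0,"hand":-1},{"wx":0,"wy":0,"wz":0,"dx":-0.006,"dy":-0.055,"dz":0,"hand":-1},{"wx":0,"wy":0,"wz":0,"dx":-0.009,"dy":-0.085,"dz":0,"hand":-1},{"wx":0,"wy":0,"wz":0,"dx":-0.012,"dy":-0.115,"dz":0,"hand":-1},{"wx":0,"wy":0,"wz":0,"dx":-0.015,"dy":-0.145,"dz":0,"hand":-1},{"wx":0,"wy":0,"wz":0,"dx":-0.019,"dy":-0.175,"dz":0,"hand":-1},{"wx":0,"wy":0,"wz":0,"dx":-0.022,"dy":-0.205,"dz":0,"hand":-1},{"wx":0,"wy":0,"wz":0,"dx":-0.025,"dy":-0.235,"dz":0,"hand":-1},{"wx":0,"wy":0,"wz":0,"dx":-0.028,"dy":-0.265,"dz":0,"hand":-1},{"wx":0,"wy":0,"wz":0,"dx":-0.031,"dy":-0.295,"dz":0,"hand":-1},{"wx":0,"wy":0,"wz":0,"dx":-0.034,"dy":-0.325,"dz":0,"hand":-1},{"wx":0,"wy":0,"wz":0,"dx":-0.037,"dy":-0.355,"dz":0,"hand":-1},{"wx":0,"wy":0,"wz":0,"dx":-0.04,"dy":-0.38,"dz":0,"hand":-1},{"wx":0,"wy":0,"wz":0,"dx":-0.042,"dy":-0.4,"dz":0,"hand":-1},{"wx":0,"wy":0,"wz":0,"dx":-0.0435,"dy":-0.41,"dz":0,"hand":-1},{"wx":0,"wy":0,"wz":0,"dx":-0.0435,"dy":-0.413,"dz":0,"hand":-1},{"wx":0,"wy":0,"wz":0,"dx":-0.0435,"dy":-0.413,"dz":0,"hand":-1},{"wx":0,"wy":0,"wz":0,"dx":-0.0435,"dy":-0.413,"dz":0,"hand":-1},{"wx":0,"wy":0,"wz":0,"dx":-0.0435,"dy":-0.413,"dz":0,"hand":-1}]'; python3 - <<'E'
from h import *
where();T=toolT()
p,W,H=cloud('side','pics/s8.png');z=W[...,2]
g=(H[...,0]>40)&(H[...,0]<95)&(H[...,1]>60)
m=near(W,.5316,-.0767,.1)&(z>.17)&(z<.26)&g;q=W[m];q=q[abs(q[:,2]-np.median(q[:,2]))<.008]
A=np.c_[q[:,:2],np.ones(len(q))];print('lid plane',np.linalg.lstsq(A,q[:,2],rcond=None)[0],rect(q[:,:2]),np.median(q[:,2]))
m=near(W,.5316,-.0767,.08)&(z>.083)&(z<.097)&g;q=W[m];print('rim',m.sum(),circ(q[:,:2]))
p,W,H=cloud('wrist','pics/w8.png');z=W[...,2]
g=(H[...,0]>40)&(H[...,0]<95)&(H[...,1]>60)
m=near(W,.5316,-.0767,.1)&(z>.19)&(z<.215)&g;q=W[m];print('w lid',m.sum(),rect(q[:,:2]));pts=cv2.convexHull((q[:,:2]*1000).astype(np.float32))[:,0];print(circ(pts/1000))
E
```

```text
time: 21.13
tool_pos: [0.5317, -0.075, 0.2337]
tool_rot: [-0.0, -0.063, 0.998, 0.0]
contact_force: [0.2, 0.7, -3.9]
gripper_width: 0.186
t 21.13 tcp [ 0.5317 -0.075   0.2337] yaw 97.27 z [-3.e-04  5.e-04 -1.e+00] F [ 0.22  0.72 -3.87] w 0.186 q [-0.28 -0.16  1.81  0.    1.49 -1.98]
lid plane [ 0.00219339 -0.01115181  0.2001124 ] (array([529.6, -70.7]), array([135.5, 138.9]), 16.9) 0.20215333542601732
rim 208 (array([ 0.5304709 , -0.07305836]), np.float64(0.062268273089397606))
w lid 38574 (array([528.7, -75.5]), array([133.3, 138.5]), 44.6)
(array([ 0.5312228 , -0.07368752]), np.float64(0.06960519982464938))
```

```bash
python3 -m pendant '[{"wx":0,"wy":0,"wz":0,"dx":0,"dy":-0.0005,"dz":0.02,"hand":-1},{"wx":0,"wy":0,"wz":0,"dx":0,"dy":-0.0005,"dz":0.04,"hand":-1},{"wx":0,"wy":0,"wz":0,"dx":0,"dy":-0.0005,"dz":0.06,"hand":-1},{"wx":0,"wy":0,"wz":0,"dx":0,"dy":-0.0005,"dz":0.07,"hand":-1},{"wx":0,"wy":0,"wz":0,"dx":0,"dy":-0.0005,"dz":0.076,"hand":-1},{"wx":0,"wy":0,"wz":0,"dx":0,"dy":-0.0005,"dz":0.08,"hand":-1},{"wx":0,"wy":0,"wz":0,"dx":0,"dy":-0.0005,"dz":0.08,"hand":-1},{"wx":0,"wy":0,"wz":0,"dx":0,"dy":-0.0005,"dz":0.08,"hand":-1},{"wx":0,"wy":0,"wz":0,"dx":0,"dy":-0.0005,"dz":0.08,"hand":-1},{"wx":0,"wy":0,"wz":0,"dx":0,"dy":-0.0005,"dz":0.08,"hand":-1}]'; python3 - <<'E'
from h import *
where();T=toolT()
p,W,H=cloud('side');z=W[...,2];cv2.imwrite('pics/s9.png',cv2.resize(p[150:310,220:420,::-1],None,fx=4,fy=3.75,interpolation=cv2.INTER_CUBIC))
E
```

```text
time: 22.07
tool_pos: [0.5328, -0.0768, 0.1551]
tool_rot: [0.001, -0.063, 0.998, -0.0]
contact_force: [0.4, -0.1, -4.2]
gripper_width: 0.188
t 22.07 tcp [ 0.5328 -0.0768  0.1551] yaw 97.20 z [ 2.1e-03 -6.0e-04 -1.0e+00] F [ 0.41 -0.13 -4.2 ] w 0.188 q [-0.28 -0.1   1.89 -0.    1.35 -1.98]
```

View pics/s9.png

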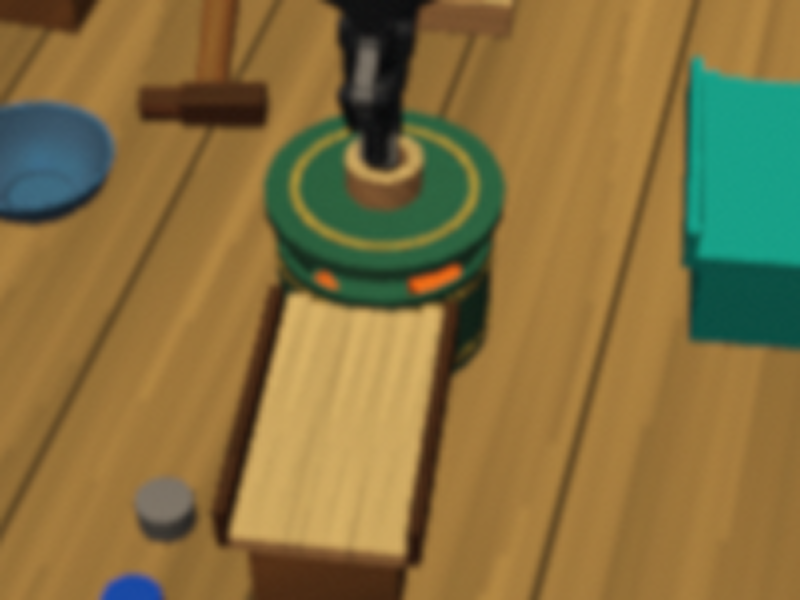

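The lids hover centred above the tin, at (385,200) in the crop. I'll lower them slowly.

```bash
python3 -m pendant '[{"wx":0,"wy":0,"wz":0,"dx":0,"dy":0.0003,"dz":0.002,"hand":-1},{"wx":0,"wy":0,"wz":0,"dx":0,"dy":0.0003,"dz":0.004,"hand":-1},{"wx":0,"wy":0,"wz":0,"dx":0,"dy":0.0003,"dz":0.006,"hand":-1},{"wx":0,"wy":0,"wz":0,"dx":0,"dy":0.0003,"dz":0.008,"hand":-1},{"wx":0,"wy":0,"wz":0,"dx":0,"dy":0.0003,"dz":0.01,"hand":-1},{"wx":0,"wy":0,"wz":0,"dx":0,"dy":0.0003,"dz":0.012,"hand":-1},{"wx":0,"wy":0,"wz":0,"dx":0,"dy":0.0003,"dz":0.014,"hand":-1},{"wx":0,"wy":0,"wz":0,"dx":0,"dy":0.0003,"dz":0.015,"hand":-1},{"wx":0,"wy":0,"wz":0,"dx":0,"dy":0.0003,"dz":0.016,"hand":-1},{"wx":0,"wy":0,"wz":0,"dx":0,"dy":0.0003,"dz":0.016,"hand":-1},{"wx":0,"wy":0,"wz":0,"dx":0,"dy":0.0003,"dz":0.016,"hand":-1}]'; python3 -c "
from h import *
where()"
```

```text
time: 23.03
tool_pos: [0.532, -0.0762, 0.1378]
tool_rot: [-0.0, -0.063, 0.998, -0.0]
contact_force: [-0.5, -0.1, -3.1]
gripper_width: 0.191
t 23.03 tcp [ 0.532  -0.0762  0.1378] yaw 97.20 z [-0. -0. -1.] F [-0.46 -0.14 -3.11] w 0.191 q [-0.28 -0.08  1.9  -0.    1.32 -1.98]
```

No jamming so far. 3–4 mm remain, so I'll go in 1 mm steps until it seats.

```bash
python3 -m pendant '[{"wx":0,"wy":0,"wz":0,"dx":0,"dy":0,"dz":0.001,"hand":-1},{"wx":0,"wy":0,"wz":0,"dx":0,"dy":0,"dz":0.002,"hand":-1},{"wx":0,"wy":0,"wz":0,"dx":0,"dy":0,"dz":0.003,"hand":-1},{"wx":0,"wy":0,"wz":0,"dx":0,"dy":0,"dz":0.004,"hand":-1},{"wx":0,"wy":0,"wz":0,"dx":0,"dy":0,"dz":0.004,"hand":-1},{"wx":0,"wy":0,"wz":0,"dx":0,"dy":0,"dz":0.004,"hand":-1}]'; python3 -c "
from h import *
where()
p,W,H=cloud('side');z=W[...,2];g=(H[...,0]>40)&(H[...,0]<95)&(H[...,1]>60)
m=near(W,.5316,-.0767,.075)&(z>.095)&(z<.115)&g;q=W[m];q=q[abs(q[:,2]-np.median(q[:,2]))<.006]
print(np.median(q[:,2]),np.linalg.lstsq(np.c_[q[:,:2],np.ones(len(q))],q[:,2],rcond=None)[0])"
```

```text
time: 23.53
tool_pos: [0.532, -0.0762, 0.1341]
tool_rot: [0.0, -0.063, 0.998, -0.0]
contact_force: [-1.7, 0.0, -1.7]
gripper_width: 0.194
t 23.53 tcp [ 0.532  -0.0762  0.1341] yaw 97.20 z [ 0.  0. -1.] F [-1.69  0.04 -1.72] w 0.194 q [-0.28 -0.08  1.91  0.    1.31 -1.98]
0.10255359463064662 [ 0.0016184  -0.00403222  0.10139852]
```

```bash
python3 -m pendant '[{"wx":0,"wy":0,"wz":0,"dx":0,"dy":0,"dz":0.0007,"hand":-1},{"wx":0,"wy":0,"wz":0,"dx":0,"dy":0,"dz":0.0012,"hand":-1},{"wx":0,"wy":0,"wz":0,"dx":0,"dy":0,"dz":0.0012,"hand":-1},{"wx":0,"wy":0,"wz":0,"dx":0,"dy":0,"dz":0.0012,"hand":-1}]'; python3 -c "
from h import *
where()"
```

```text
time: 23.92
tool_pos: [0.5321, -0.0762, 0.134]
tool_rot: [-0.0, -0.063, 0.998, -0.0]
contact_force: [-5.5, 1.4, 5.3]
gripper_width: 0.191
t 23.92 tcp [ 0.5321 -0.0762  0.134 ] yaw 97.21 z [-1.e-04 -0.e+00 -1.e+00] F [-5.49  1.37  5.31] w 0.191 q [-0.28 -0.08  1.91 -0.    1.31 -1.98]
```

```bash
python3 -m pendant '[{"wx":0,"wy":0,"wz":0,"dx":0,"dy":0,"dz":-0.001,"hand":1},{"wx":0,"wy":0,"wz":0,"dx":0,"dy":0,"dz":-0.001,"hand":1},{"wx":0,"wy":0,"wz":0,"dx":0,"dy":0,"dz":-0.001,"hand":1},{"wx":0,"wy":0,"wz":0,"dx":0,"dy":0,"dz":-0.001,"hand":1},{"wx":0,"wy":0,"wz":0,"dx":0,"dy":0,"dz":-0.001,"hand":1},{"wx":0,"wy":0,"wz":0,"dx":0,"dy":0,"dz":-0.001,"hand":1},{"wx":0,"wy":0,"wz":0,"dx":0,"dy":0,"dz":-0.02,"hand":1},{"wx":0,"wy":0,"wz":0,"dx":0,"dy":0,"dz":-0.05,"hand":1},{"wx":0,"wy":0,"wz":0,"dx":0,"dy":0,"dz":-0.08,"hand":1},{"wx":0,"wy":0,"wz":0,"dx":0,"dy":0,"dz":-0.11,"hand":1},{"wx":0,"wy":0,"wz":0,"dx":0,"dy":0,"dz":-0.12,"hand":1},{"wx":0,"wy":0,"wz":0,"dx":0,"dy":0,"dz":-0.12,"hand":1},{"wx":0,"wy":0,"wz":0,"dx":0,"dy":0,"dz":-0.12,"hand":1},{"wx":0,"wy":0,"wz":0,"dx":0,"dy":0,"dz":-0.12,"hand":1},{"wx":0,"wy":0,"wz":0,"dx":0,"dy":0,"dz":-0.12,"hand":1}]'; python3 - <<'E'
from h import *
where();p,W,H=cloud('wrist','pics/w10.png');z=W[...,2];b=near(W,.532,-.076,.1)
for nm,lo,hi in(('stem',.155,.175),('collar',.12,.135),('lid',.096,.112)):
    m=b&(z>lo)&(z<hi)
    if nm=='lid':m&=(H[...,0]>40)&(H[...,0]<95)&near(W,.532,-.076,.075)
    q=W[m];print(nm,m.sum(),rect(q[:,:2]),np.percentile(q[:,2],[5,50,95]))
print('plane',np.linalg.lstsq(np.c_[q[:,:2],np.ones(len(q))],q[:,2],rcond=None)[0])
pts=cv2.convexHull((q[:,:2]*1000).astype(np.float32))[:,0];print(circ(pts/1000));where()
E
```

```text
time: 25.17
tool_pos: [0.5308, -0.0759, 0.2498]
tool_rot: [-0.002, -0.063, 0.998, 0.001]
contact_force: [-0.1, 0.8, -0.4]
gripper_width: 1.0
t 25.17 tcp [ 0.5308 -0.0759  0.2498] yaw 97.20 z [-0.0043  0.0012 -1.    ] F [-0.14  0.83 -0.41] w 1.000 q [-0.28 -0.17  1.79 -0.    1.52 -1.98]
stem 674 (array([531.7, -75.7]), array([17.4, 17. ]), 8.3) [0.15774206 0.16300821 0.16419902]
collar 1716 (array([530.8, -74.7]), array([43.3, 42.6]), 6.3) [0.12306224 0.12715463 0.12849819]
lid 19502 (array([530.7, -74.4]), array([137.9, 139.1]), 7.1) [0.10208943 0.10323571 0.10437813]
plane [0.00103477 0.00096401 0.10276659]
(array([ 0.5306772 , -0.07449659]), np.float64(0.0695447144976254))
t 25.22 tcp [ 0.531  -0.076   0.2501] yaw 97.20 z [-0.0039  0.0011 -1.    ] F [-0.2  -1.13  0.27] w 1.004 q [-0.28 -0.17  1.79  0.    1.52 -1.98]
```

View pics/w10.png

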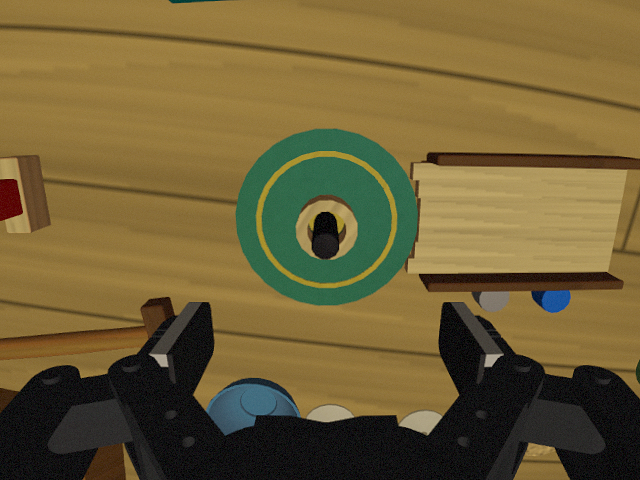

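The lids are seated: stem top 0.163, lid top 0.1033, level, centred at (327,217) beside the tray end. I'll go down to the collar.

```bash
python3 -m pendant '[{"wx":0,"wy":0,"wz":0,"dx":0,"dy":0.001,"dz":0.04,"hand":1},{"wx":0,"wy":0,"wz":0,"dx":0,"dy":0.001,"dz":0.075,"hand":1},{"wx":0,"wy":0,"wz":0,"dx":0,"dy":0.001,"dz":0.1,"hand":1},{"wx":0,"wy":0,"wz":0,"dx":0,"dy":0.001,"dz":0.12,"hand":1},{"wx":0,"wy":0,"wz":0,"dx":0,"dy":0.001,"dz":0.13,"hand":1},{"wx":0,"wy":0,"wz":0,"dx":0,"dy":0.001,"dz":0.135,"hand":1},{"wx":0,"wy":0,"wz":0,"dx":0,"dy":0.001,"dz":0.135,"hand":1},{"wx":0,"wy":0,"wz":0,"dx":0,"dy":0.001,"dz":0.135,"hand":1},{"wx":0,"wy":0,"wz":0,"dx":0,"dy":0.001,"dz":0.135,"hand":1},{"wx":0,"wy":0,"wz":0,"dx":0,"dy":0.001,"dz":0.135,"hand":1},{"wx":0,"wy":0,"wz":0,"dx":0,"dy":0.001,"dz":0.135,"hand":1},{"wx":0,"wy":0,"wz":0,"dx":0,"dy":0.001,"dz":0.135,"hand":1}]'; python3 -c "
from h import *
where();go(.5312,-.0750,.110,97.2)"
```

```text
time: 26.22
tool_pos: [0.5324, -0.0754, 0.1186]
tool_rot: [0.001, -0.063, 0.998, -0.0]
contact_force: [-0.3, 0.4, -0.7]
gripper_width: 1.001
t 26.22 tcp [ 0.5324 -0.0754  0.1186] yaw 97.20 z [ 1.5e-03 -5.0e-04 -1.0e+00] F [-0.3   0.36 -0.74] w 1.001 q [-0.28 -0.06  1.92 -0.    1.28 -1.98]
dx 0.0011 dy 0.0006 dz 0.0086 wz -0.00
```

```bash
python3 -m pendant '[{"wx":0,"wy":0,"wz":0,"dx":0.0005,"dy":0.0005,"dz":0.006,"hand":1},{"wx":0,"wy":0,"wz":0,"dx":0.0005,"dy":0.0005,"dz":0.011,"hand":1},{"wx":0,"wy":0,"wz":0,"dx":0.0005,"dy":0.0005,"dz":0.0115,"hand":1},{"wx":0,"wy":0,"wz":0,"dx":0.0005,"dy":0.0005,"dz":0.0115,"hand":1},{"wx":0,"wy":0,"wz":0,"dx":0.0005,"dy":0.0005,"dz":0.0115,"hand":1}]'; python3 -c "
from h import *
where()"
```

```text
time: 26.63
tool_pos: [0.5311, -0.0748, 0.1057]
tool_rot: [-0.0, -0.063, 0.998, 0.0]
contact_force: [0.2, 0.0, 1.2]
gripper_width: 1.002
t 26.63 tcp [ 0.5311 -0.0748  0.1057] yaw 97.20 z [-7.e-04  2.e-04 -1.e+00] F [0.17 0.02 1.23] w 1.002 q [-0.28 -0.05  1.93 -0.    1.26 -1.98]
```

```bash
python3 -m pendant '[{"wx":0,"wy":0,"wz":0,"dx":0,"dy":0,"dz":0,"hand":-1},{"wx":0,"wy":0,"wz":0,"dx":0,"dy":0,"dz":0,"hand":-1},{"wx":0,"wy":0,"wz":0,"dx":0,"dy":0,"dz":0,"hand":-1},{"wx":0,"wy":0,"wz":0,"dx":0,"dy":0,"dz":0,"hand":-1},{"wx":0,"wy":0,"wz":0,"dx":0,"dy":0,"dz":0,"hand":-1},{"wx":0,"wy":0,"wz":0,"dx":0,"dy":0,"dz":0,"hand":-1},{"wx":0,"wy":0,"wz":0,"dx":0,"dy":0,"dz":0,"hand":-1}]'; python3 -c "
from h import *
where()"
```

```text
time: 27.22
tool_pos: [0.5318, -0.075, 0.1068]
tool_rot: [0.001, -0.063, 0.998, -0.0]
contact_force: [-0.1, -1.8, 3.5]
gripper_width: 0.494
t 27.22 tcp [ 0.5318 -0.075   0.1068] yaw 97.20 z [ 1.2e-03 -5.0e-04 -1.0e+00] F [-0.15 -1.82  3.5 ] w 0.494 q [-0.28 -0.05  1.93 -0.    1.26 -1.98]
```

```bash
python3 -m pendant '[{"wx":0,"wy":0,"wz":0,"dx":0,"dy":0,"dz":-0.002,"hand":-1},{"wx":0,"wy":0,"wz":0,"dx":0,"dy":0,"dz":-0.005,"hand":-1},{"wx":0,"wy":0,"wz":0,"dx":0,"dy":0,"dz":-0.009,"hand":-1},{"wx":0,"wy":0,"wz":0,"dx":0,"dy":0,"dz":-0.012,"hand":-1},{"wx":0,"wy":0,"wz":0,"dx":0,"dy":0,"dz":-0.015,"hand":-1},{"wx":0,"wy":0,"wz":0,"dx":0,"dy":0,"dz":-0.015,"hand":-1},{"wx":0,"wy":0,"wz":0,"dx":0,"dy":0,"dz":-0.015,"hand":-1}]'; python3 - <<'E'
from h import *
where()
p,W,H=cloud('side');z=W[...,2];g=(H[...,0]>40)&(H[...,0]<95)&(H[...,1]>60)
m=near(W,.5316,-.0767,.08)&(z>.095)&(z<.135)&g;q=W[m];q=q[abs(q[:,2]-np.median(q[:,2]))<.006]
print(np.median(q[:,2]),np.linalg.lstsq(np.c_[q[:,:2],np.ones(len(q))],q[:,2],rcond=None)[0])
E
```

```text
time: 27.8
tool_pos: [0.5314, -0.0748, 0.1214]
tool_rot: [0.0, -0.063, 0.998, -0.0]
contact_force: [0.4, -0.8, -2.1]
gripper_width: 0.493
t 27.80 tcp [ 0.5314 -0.0748  0.1214] yaw 97.20 z [ 4.e-04 -1.e-04 -1.e+00] F [ 0.43 -0.76 -2.1 ] w 0.493 q [-0.28 -0.06  1.92  0.    1.29 -1.98]
0.11716951874345266 [ 0.00083884 -0.00213132  0.11649812]
```

The green lid came up level by 14.6 mm, with a force of about 2 N, i.e. this lid alone. I'll continue straight up.

```bash
python3 -m pendant '[{"wx":0,"wy":0,"wz":0,"dx":0,"dy":0,"dz":-0.005,"hand":-1},{"wx":0,"wy":0,"wz":0,"dx":0,"dy":0,"dz":-0.012,"hand":-1},{"wx":0,"wy":0,"wz":0,"dx":0,"dy":0,"dz":-0.02,"hand":-1},{"wx":0,"wy":0,"wz":0,"dx":0,"dy":0,"dz":-0.028,"hand":-1},{"wx":0,"wy":0,"wz":0,"dx":0,"dy":0,"dz":-0.036,"hand":-1},{"wx":0,"wy":0,"wz":0,"dx":0,"dy":0,"dz":-0.044,"hand":-1},{"wx":0,"wy":0,"wz":0,"dx":0,"dy":0,"dz":-0.052,"hand":-1},{"wx":0,"wy":0,"wz":0,"dx":0,"dy":0,"dz":-0.06,"hand":-1},{"wx":0,"wy":0,"wz":0,"dx":0,"dy":0,"dz":-0.068,"hand":-1},{"wx":0,"wy":0,"wz":0,"dx":0,"dy":0,"dz":-0.076,"hand":-1},{"wx":0,"wy":0,"wz":0,"dx":0,"dy":0,"dz":-0.083,"hand":-1},{"wx":0,"wy":0,"wz":0,"dx":0,"dy":0,"dz":-0.088,"hand":-1},{"wx":0,"wy":0,"wz":0,"dx":0,"dy":0,"dz":-0.09,"hand":-1},{"wx":0,"wy":0,"wz":0,"dx":0,"dy":0,"dz":-0.09,"hand":-1},{"wx":0,"wy":0,"wz":0,"dx":0,"dy":0,"dz":-0.09,"hand":-1},{"wx":0,"wy":0,"wz":0,"dx":0,"dy":0,"dz":-0.09,"hand":-1},{"wx":0,"wy":0,"wz":0,"dx":0,"dy":0,"dz":-0.09,"hand":-1},{"wx":0,"wy":0,"wz":0,"dx":0,"dy":0,"dz":-0.09,"hand":-1}]'; python3 - <<'E'
from h import *
where()
p,W,H=cloud('side');z=W[...,2];g=(H[...,0]>40)&(H[...,0]<95)&(H[...,1]>60)
cv2.imwrite('pics/s11.png',cv2.resize(p[60:330,150:450,::-1],None,fx=2.2,fy=2.2))
m=near(W,.5316,-.0767,.08)&(z>.19)&(z<.22)&g;q=W[m]
print('lid top',np.median(q[:,2]),np.linalg.lstsq(np.c_[q[:,:2],np.ones(len(q))],q[:,2],rcond=None)[0])
m=near(W,.5316,-.0767,.065)&(z>.08)&(z<.11)&~g;print('disc',m.sum(),np.percentile(z[m],[5,50,95]))
for t in ['pusher','bottle','glass_a','bowl','mallet','coasters']:
    print(t,[(np.round(r['position'],3).tolist(),round(r['score'],2)) for r in finder.look_for('side',t)[:2]])
E
```

```text
time: 29.35
tool_pos: [0.531, -0.0748, 0.2106]
tool_rot: [-0.0, -0.063, 0.998, 0.0]
contact_force: [-0.4, 0.3, -2.2]
gripper_width: 0.498
t 29.35 tcp [ 0.531  -0.0748  0.2106] yaw 97.19 z [-9.e-04  2.e-04 -1.e+00] F [-0.44  0.27 -2.24] w 0.498 q [-0.28 -0.15  1.84 -0.    1.45 -1.98]
lid top 0.2063660312989225 [ 0.00087259 -0.0070636   0.20533404]
disc 1353 [0.09417513 0.09662861 0.0991723 ]
pusher [([0.549, -0.375, 0.046], 0.81)]
bottle [([0.668, 0.387, 0.182], 0.94)]
glass_a [([0.802, -0.026, 0.124], 0.84), ([0.796, 0.093, 0.126], 0.77)]
bowl [([0.786, -0.143, 0.026], 0.87)]
mallet [([0.723, -0.274, 0.019], 0.8)]
coasters [([0.765, 0.228, 0.023], 0.87), ([0.67, 0.388, 0.183], 0.25)]
```

View pics/s11.png

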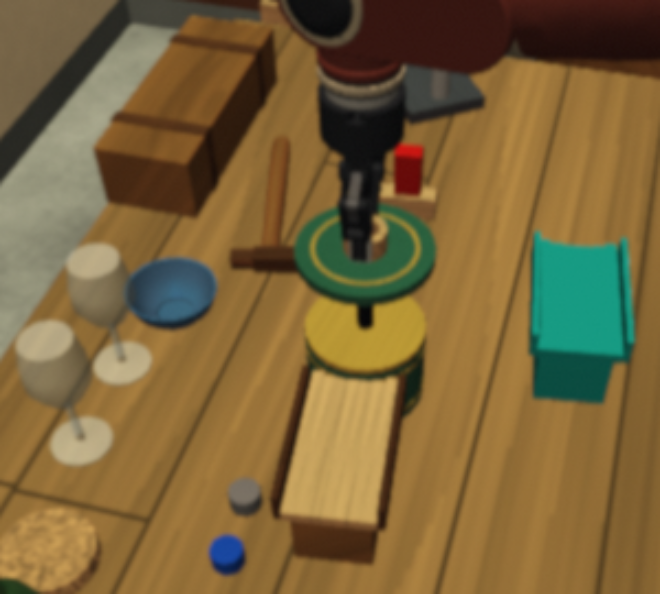

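The green lid is held level about 104 mm above the seated brass lid (disc top at 0.097), clear of the stem. The pusher is upright and the bystanders are in place. I'm handing in.

```bash
python3 -c "
from h import *
from plant import job
print(job.job_done());where()"
```

```text
the job is handed in; nothing more can be done
None
the job is handed in; nothing more can be done
```

I finished every step and handed the job in at about 29.5 s of the 72 s allowed. The hand-in gave no verdict.

- **Bungs and pusher:** I swept all four orange bungs into the tin with the pusher. They lay below 0.055 m when last seen, before the lids went on. I stood the pusher back upright about 87 mm from where it started, and its handle top read 0.099 m.
- **Lids:** I carried both lids together by the stem, lowered them onto the tin with light contact (about 9 N) and let go. The stem top then read 0.163 m and the lid top 0.103 m, level, which matches a seated inner lid.
- **Green lid:** I lifted it alone by its collar. It ended level and still, about 104 mm above the inner lid's origin and within a few mm of the tin's axis.

The last checks showed the brass disc seated, with its top at 0.097 m against 0.098 m expected. The bottle, glasses, bowl and coasters were within about 4 mm of their starting spots. The finder put the mallet 14 mm from where it first saw it; it was never near the arm, and the lid hid part of it. None of the checks failed. The camera estimates of the tin's centre differed by up to 3 mm, and the lids still seated without jamming.

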